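# Load the core stacking jig, gauge the pile, close up

### The arm

A 6-joint arm with a two-finger parallel gripper is mounted at the origin on the work surface. World frame = base frame: x ahead of the robot, y to its left, z up, the work surface at z = 0. Lengths are in mm, angles in rad, forces in N, time in s.
With the tool pointing down it reaches from about 275 to 1000 mm from the base axis. Payload 8.4 kg.
Tool frame: the origin (TCP) lies midway between the tips of the shut fingers; the grasp point (between the pads) lies 19 mm behind it; y points along the fingers, z is the direction in which the jaws open and shut, and the axes are right-handed (so a half turn about y gives the same grasp; the last joint's range is limited). The gripper opens to 85 mm and grips with 20 to 120 N. Pads are 22 mm wide; open, the fingers measure 114 mm over their backs; the gripper's body (76 mm by 85 mm) begins 54 mm behind the grasp point. The pads swing forward as they close: fully open they stand 13 mm farther back than shut.
Start: joints at [1.264, 0.353, 1.633, -0, 1.155, -0.002], TCP at [187.562, 596.195, 208.081] pointing down, gripper open.
Joint ranges: [-2.63, 2.63], [-0.92, 2.1], [0.06, 2.66], [-1.3, 4.44], [0, 2.69], [-3.02, 3.02]. Speed limits (rad/s): [2.22, 2.22, 2.79, 3.14, 3.14, 3.14].

### API

Orientations are given as [roll, pitch, yaw] about the fixed x, y, z axes, in that order (R = Rz(yaw) Ry(pitch) Rx(roll)).
In Python, from rig import r gives the robot as it stands. The module is installed in compiled form; this text tells all that it offers.
- The arm moves only by the tool apply_moves, never from a script. Its argument "plan" is text: rows parted by semicolons, each of 7 numbers parted by spaces: the shift along the tool's x, y, z in cm, then the turn, a rotation vector about the tool's x, y, z in degrees, then the closure, from 0 (fully open) to 1 (shut). A call has 1 to 20 rows; each row shifts and turns the pose as measured when the row begins, along the tool's axes as they then stand; what a row does not reach is not made up. A row lasts 1/10 s, in which the tool goes at most 50 mm and 8.59 degrees, less where a joint would pass 70% of its speed; a pose out of reach is approached as far as the arm can. A call is refused whole if a number of a shift passes 5 or a number of a turn 8.59, either way. A call with a gripper value outside its range is refused whole. The fingers move at their own pace and stop on an object; "squeeze" is the grip in N (left out, the last holds). Time passes only in rows, so rows that do not move let the fingers close. It gives the time, the measured TCP pose, the force and the opening at its end, in the units of the state.
- r.sense(): the state, without advancing time (a new reading comes with each control period).
- r.grab_frame(name): name is "scene" or "top"; returns the picture (480x640x3 uint8, blue, green, red); there is no depth.
- r.get_calibration(name): a dict with "vertical_fov" (degrees; the focal length in pixels is half the picture's height over the tangent of half this angle, whatever the lens; pixels are square), "cx", "cy" (the principal point, pixels), "R" (3x3) and "t" (3): a world point X has camera coordinates R X + t. Camera axes: x right, y down, z forward; pixel columns grow to the right and rows downward; lengths in mm; the calibration is good to about 2 mm. A picture is of the moment at which its call begins. get_calibration takes no time and is no camera call.
- r.sign_off(): hands the job in, once; it reports no verdict.
The state is a dict: "clock": time; "qpos": joint angles; "qvel": joint speeds; "joint_efforts": joint torques, N m; "eef_pos": TCP position; "tcp_rot": TCP orientation; "contact_force": force on the tool from outside, world axes, zero at the start; "wrist_torque": the same for the moment, N m; "opening": opening from 0.0 (shut) to 1.0 (fully open).
Only numpy, scipy, OpenCV 4.12 (cv2) and the standard library are available. Lean on these libraries where they do the work, as an engineer would, in place of code of your own. Each camera call takes 0.05 s, during which the arm holds its last target. There are 200 camera calls.

### The job

Load every steel core packet lying on the black mat flat into the green stacking jig, one on top of another. Then stand the depth gauge across the jig's rim, lower its orange-knobbed rod until it touches the top of the pile, lock the rod there by pressing the red lock button fully in, and put the gauge, still locked at that reading, back across its blue stand. Finish by laying the yellow lid squarely on the jig and swinging the red clamp fully down over it, leaving the meter, insulator and hand tools where they are.

Things in the scene. Friction and masses are not known exactly. Their poses are not given: they have to be found in the camera images.
- packet0: steel core packet with two copper bands, a flat block 50 x 100 x 12 mm (x, y, z), 0.3 kg; origin at the centre of its underside; two to four of the four are present. Starts flat on the mat; either way round fits the jig
- packet1: steel core packet with two copper bands, a flat block 50 x 100 x 12 mm (x, y, z), 0.3 kg; origin at the centre of its underside; two to four of the four are present. Starts flat on the mat; either way round fits the jig
- packet2: steel core packet with two copper bands, a flat block 50 x 100 x 12 mm (x, y, z), 0.3 kg; origin at the centre of its underside; two to four of the four are present. Starts flat on the mat; either way round fits the jig
- packet3: steel core packet with two copper bands, a flat block 50 x 100 x 12 mm (x, y, z), 0.3 kg; origin at the centre of its underside; two to four of the four are present. Starts flat on the mat; either way round fits the jig
- mat: thin black rubber mat, 280 x 260 x 3 mm, fixed; origin at the centre of its underside
- jig: green stacking jig, fixed. Base plate 10 mm thick (x -48 to 98, y -65 to 65 mm) carries the pile. End walls across y (inner faces y = +-54, outer +-60) and 4 corner guides (inner faces x = +-29, outer +-35, |y| 38 to 54) rise 88 mm above the bench; between guides the x sides are open for fingers. Packets lie with length along y. Clamp post: x 79-95, y 27-53, 97 mm high. Origin on the bench under the pile
- jig_rim (a point): centre of the jig's open top, in the plane of the rim, 88 mm above the bench; axes as the jig's
- clamp (a joint): angle of the red clamp arm: 0 = lying level over the lid (closed, against a stop), about 1.75 = standing just past upright, leaning away from the pile; stiff hinge (0.12 N m), stays where it is left
- clamp_hinge (a point): the clamp's hinge, at jig x +87, y +40 mm, 103.5 mm above the bench; the hinge axis runs along the jig's y
- clamp_tip (a point): point on the middle line of the clamp arm (13 mm wide, 10 mm thick, 98 mm long), 90 mm from the hinge; closed, it points to the jig's -x and its underside clears the lid by 2 mm
- stand: blue gauge stand, fixed: two upright plates 50 mm wide along its x, inner faces at y = +-53 mm, outer at +-61, tops 78 mm above the bench; origin on the bench under its centre
- stand_top (a point): centre of the stand's top, between the two plates, 78 mm above the bench; axes as the stand's
- gauge: loose depth gauge, 0.54 kg, starts lying across the stand. Aluminium beam 44 x 164 x 12 mm (x, y, z); origin at the centre of the beam's underside. A black grip tower 20 x 20 mm stands at the centre up to z = 70 mm. The rod passes through the beam at y = +36 mm. The lock is at y = -42 mm. Either way round will do on the jig and on the stand
- gauge_grip (a point): centre of the top of the black grip tower (20 x 20 mm, 58 mm tall), close to the gauge's centre of mass: carry it here
- rod (a joint): how far the steel rod (10 mm thick) stands out below the beam's underside: 0 = drawn up (start), up to 62 mm; 2 N of drag holds it wherever it is left while unlocked; its value with the tip on the pile is the depth from rim to pile
- rod_tip (a point): centre of the rod's lower end
- rod_knob (a point): centre of the top of the rod's orange knob (18 mm thick, 16 mm tall), 96 mm above the rod's tip; the knob may be pinched or pushed from above
- lock (a joint): travel of the red lock button: 0 = out (rod free), 8 mm = pressed fully in (rod locked); 6 to 10 N push it home and it stays. It moves along the gauge's +x
- lock_mid (a point): middle of the lock on the gauge: the red button's outer face is 23 mm to its -x (15 mm when locked), the fixed steel block's outer face 19 mm to its +x; both about 20 mm wide (y), reaching 10 mm above and below this point, which is 12 mm above the beam's top face. Squeezing button and block together between the fingers from above locks the rod without moving the gauge
- lid: yellow lid, plate 78 x 134 x 8 mm (x, y, z), 0.22 kg, with a black grip block 22 x 22 mm at its centre, up to z = 38 mm; origin at the centre of its underside. On the jig it lies on the rim with its length along the jig's y
- meter: orange hand meter, 85 x 170 x 36 mm, a bystander
- bushing: brown ridged insulator, 58 mm thick, 127 mm tall, standing, a bystander
- screwdriver: screwdriver lying on the bench, a bystander
- spanner: spanner lying on the bench, a bystander
Things that resemble listed ones, but are neither listed nor needed, are in the scene too. Leave any purple or turquoise look-alike of the packet2 alone.

How it is judged:
By the outcome, as a careful person would: the job done as asked, in the order asked, and still so for the second after the job is handed in, with the robot touching nothing.
Of packet0, packet1, packet2, packet3 only 2 to 4 are there at a start; the rules pass over those that are not, and their reading is None.
At some moment in a run one of packet0, packet1, packet2, packet3 may be knocked a few centimetres aside while the robot is not near it.
It also fails if it takes over 208 s, if anything falls off the work surface, if the arm or the gripper's body presses on something with over 40 N, if the wrist force passes 120 N, or if a joint passes its speed limit or range.

## Working session

There is one attempt and no reset: what is moved stays moved. The work goes in short steps, Python scripts to look and compute and a tool call to move; the robot and the scene stay as the last step left them, time stands still between calls to the robot, and variables do not carry over. Pictures are saved under pics/ and viewed, about 12 in all and at most 16, crops included, and the job is handed in when it is done.

Besides the shell and the picture viewer there is one more tool, called after "Request:" by a JSON object that holds its "name" and its "arguments", one argument or row to a line. apply_moves: Moves the arm, as the interface text tells. Its arguments: {"type":"object","properties":{"plan":{"type":"string"},"squeeze":{"type":"number"}},"required":["plan"]}

```bash
mkdir -p pics; cat > h.py <<'E'
import numpy as np, cv2
from rig import r
def cal(n):
    c=r.get_calibration(n); f=240/np.tan(np.radians(c["vertical_fov"]/2)); return f,c["cx"],c["cy"],np.array(c["R"]),np.array(c["t"])
def px2w(n,u,v,z):
    f,cx,cy,R,t=cal(n); d=R.T@np.array([(u-cx)/f,(v-cy)/f,1]); o=-R.T@t
    return o+d*(z-o[2])/d[2]
def w2px(n,X):
    f,cx,cy,R,t=cal(n); p=R@np.array(X,float)+t; return np.array([f*p[0]/p[2]+cx,f*p[1]/p[2]+cy])
def tri(us,ut):
    A=[];b=[]
    for n,(u,v) in (("scene",us),("top",ut)):
        f,cx,cy,R,t=cal(n)
        for k,val in ((0,(u-cx)/f),(1,(v-cy)/f)):
            A.append(R[k]-val*R[2]); b.append(val*t[2]-t[k])
    return np.linalg.lstsq(np.array(A),np.array(b),rcond=None)[0]
def snap(n,name,crop=None,s=1):
    im=r.grab_frame(n); cv2.imwrite(f"pics/{name}_full.png",im)
    if crop: x0,y0,x1,y1=crop; im=im[y0:y1,x0:x1]
    cv2.imwrite(f"pics/{name}.png",cv2.resize(im,None,fx=s,fy=s,interpolation=cv2.INTER_CUBIC))
E
python3 - <<'E'
from h import *
np.set_printoptions(precision=3,suppress=True)
snap("scene","s0",s=1.25);snap("top","t0",s=1.25)
for n in("scene","top"):
    f,cx,cy,R,t=cal(n); print(n,f,cx,cy,-R.T@t,R)
print(r.sense())
E
```

```text
scene 541.0077183827024 319.5116940339302 241.15886862144765 [1748.957 -477.351 1107.922] [[ 0.37   0.929 -0.019]
 [ 0.547 -0.235 -0.803]
 [-0.751  0.287 -0.595]]
top 565.1631166545984 311.93666441369646 233.86658286901633 [ 363.064   12.402 1611.756] [[ 0.007 -1.    -0.   ]
 [-0.993 -0.007 -0.117]
 [ 0.117  0.001 -0.993]]
{'clock': 0.1, 'qpos': array([ 1.264,  0.354,  1.634, -0.   ,  1.155, -0.002]), 'qvel': array([-0.   , -0.002, -0.003,  0.   ,  0.001,  0.001]), 'joint_efforts': array([  0.001, -60.636, -34.282,   0.   ,   0.004,  -0.   ]), 'eef_pos': array([187.443, 595.748, 207.424]), 'tcp_rot': array([-1.572, -0.   , -0.305]), 'contact_force': array([-0.702,  0.249,  1.025]), 'wrist_torque': array([ 0.027,  0.016, -0.055]), 'opening': 1.0019789307331948}
```

View pics/s0.png

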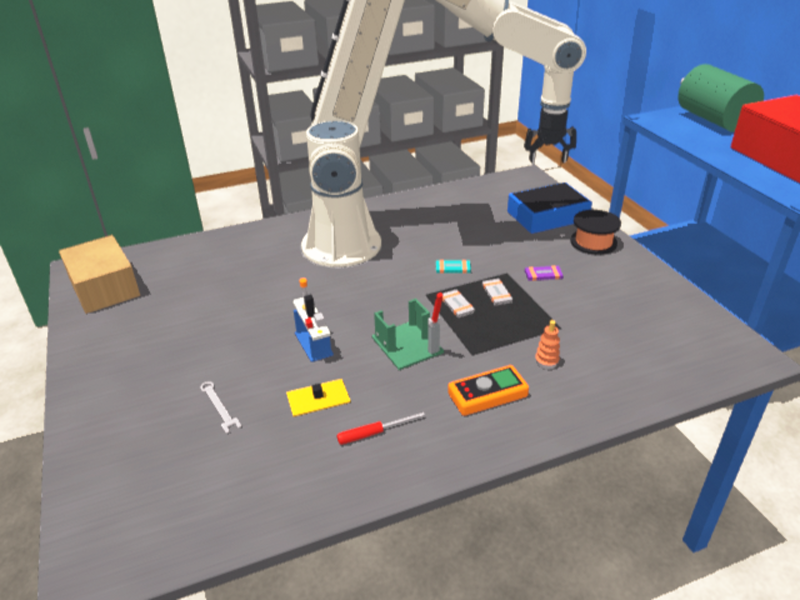

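View pics/t0.png

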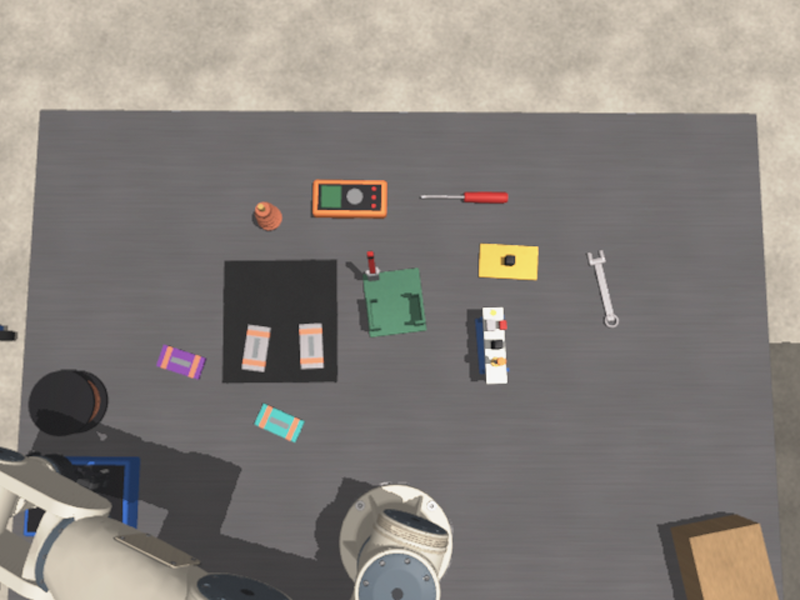

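The views show two packets on the mat (top view, 1.25x scale: about (257,348) and (311,346)), the jig at (395,302), the gauge at (495,345), the lid at (509,262), and purple and turquoise decoys off the mat. I'll enlarge the top view.

```bash
python3 - <<'E'
from h import *
im=cv2.imread("pics/t0_full.png")
cv2.imwrite("pics/t0a.png",cv2.resize(im[190:320,175:350],None,fx=4.5,fy=4.5,interpolation=cv2.INTER_CUBIC))
cv2.imwrite("pics/t0b.png",cv2.resize(im[185:315,285:445],None,fx=4.5,fy=4.5,interpolation=cv2.INTER_CUBIC))
E
```

```text
(no output)
```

View pics/t0a.png

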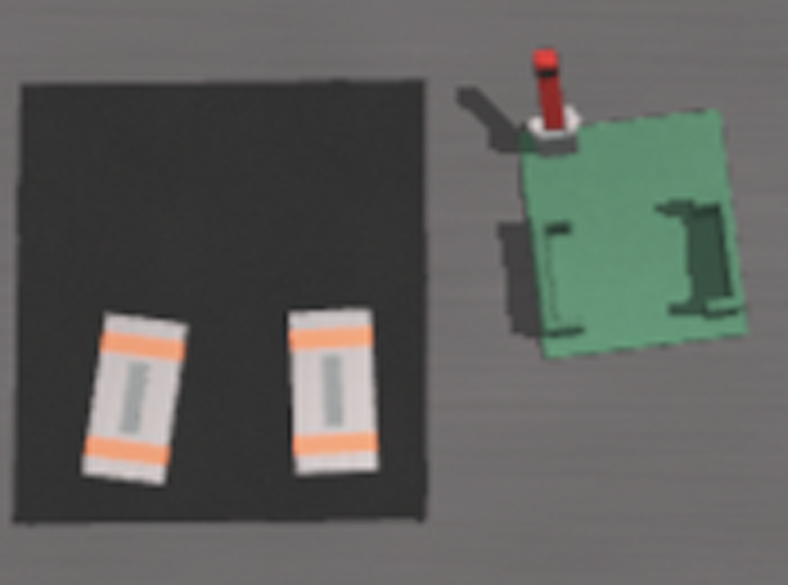

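View pics/t0b.png

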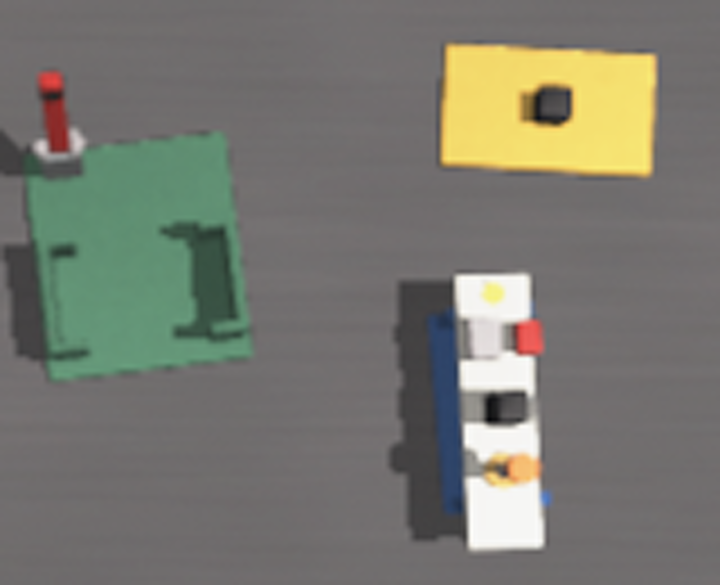

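Crop 1 shows both packets lying flat on the mat, with the jig to the right and its clamp up. Crop 2 shows the lid, and the gauge with its lock towards image-up and its red button facing image-right. Next I fit the poses.

```bash
cat >> h.py <<'E'
def fit(w,model):
    """2D rigid fit world = R(yaw) model + p"""
    w=np.array(w)[:,:2]; m=np.array(model,float); wc=w-w.mean(0); mc=m-m.mean(0)
    a=np.arctan2((mc[:,0]*wc[:,1]-mc[:,1]*wc[:,0]).sum(),(mc*wc).sum()); c,s=np.cos(a),np.sin(a); R=np.array([[c,-s],[s,c]])
    p=w.mean(0)-R@m.mean(0); return p,a,np.linalg.norm(w-(m@R.T+p),axis=1)
def go(x,y,z,yaw):
    """print the shift (tool axes, cm) and yaw turn about tool y (deg) to reach a tool-down pose"""
    from scipy.spatial.transform import Rotation as Ro
    s=r.sense(); R=Ro.from_euler("xyz",s["tcp_rot"]); d=R.inv().apply(np.array([x,y,z])-s["eef_pos"])/10
    rv=np.degrees((R.inv()*Ro.from_euler("xyz",[-np.pi/2,0,yaw])).as_rotvec())
    print("shift cm",d.round(2),"turn",rv.round(1),"| at",s["eef_pos"].round(1),"yaw",s["tcp_rot"].round(3),"F",s["contact_force"].round(1),"op",round(s["opening"],3),"t",s["clock"])
E
python3 - <<'E'
from h import *
np.set_printoptions(precision=2,suppress=True)
def go_(name,pts,off,z,model):
    w=[px2w("top",(u+.5)/4.5-.5+off[0],(v+.5)/4.5-.5+off[1],z) for u,v in pts]
    p,a,e=fit(w,model); print(name,p,"yaw",round(a,4),"res",e)
    # predicted in scene
    return p,a
def box(x,y): return [(x,y),(x,-y),(-x,-y),(-x,y)]
A=(175,190);B=(285,185)
go_("mat",[(22,84),(425,80),(427,520),(13,522)],A,3,box(130,140))
go_("pA",[(107,313),(188,323),(164,485),(82,473)],A,15,[(50,25),(50,-25),(-50,-25),(-50,25)])
go_("pB",[(289,311),(371,309),(379,470),(297,475)],A,15,[(50,25),(50,-25),(-50,-25),(-50,25)])
J=go_("jig",[(718,110),(748,333),(546,357)],A,10,[(98,-65),(-48,-65),(-48,65)])
go_("lid",[(446,44),(657,55),(652,177),(441,163)],B,8,box(39,67))
G=go_("gauge",[(455,274),(529,273),(544,548),(468,550)],B,90,[(22,-82),(-22,-82),(-22,82),(22,82)])
def P(pose,x,y,z):
    p,a=pose;c,s=np.cos(a),np.sin(a);return [p[0]+c*x-s*y,p[1]+s*x+c*y,z]
im=cv2.imread("pics/t0_full.png");sc=cv2.imread("pics/s0_full.png")
def draw(X,col):
    for n,i in(("top",im),("scene",sc)):
        u=w2px(n,X);cv2.drawMarker(i,tuple(np.round(u).astype(int)),col,cv2.MARKER_CROSS,5,1)
for x in(-48,98):
    for y in(-65,65): draw(P(J,x,y,10),(0,0,255))
for x in(-35,35):
    for y in(-60,60): draw(P(J,x,y,88),(255,255,0))
for x,y,z in((0,0,70+78),(0,36,174),(22,82,90),(-22,82,90),(22,-82,90),(-22,-82,90)): draw(P(G,x,y,z),(255,0,255))
a=cv2.resize(im[185:315,285:445],None,fx=4.5,fy=4.5); b=cv2.resize(sc[210:330,225:365],None,fx=5,fy=4.9)
cv2.imwrite("pics/ov.png",np.vstack([cv2.resize(a,(560,300*1)),cv2.resize(b,(560,300))]) if 0 else cv2.resize(b,(700,600)))
E
```

```text
mat [486.94 265.2 ] yaw 0.0157 res [14.24 14.74 14.06 13.64]
pA [423.55 315.94] yaw -0.1235 res [0.94 1.16 1.47 0.98]
pB [428.93 191.55] yaw 0.0652 res [2.04 0.57 1.19 1.06]
jig [505.91   2.09] yaw 0.1293 res [2.29 0.82 1.95]
lid [ 625.86 -256.95] yaw -0.0533 res [0.72 0.73 0.49 0.52]
gauge [ 430.37 -210.99] yaw 1.6103 res [0.67 0.31 0.72 0.49]
```

View pics/ov.png

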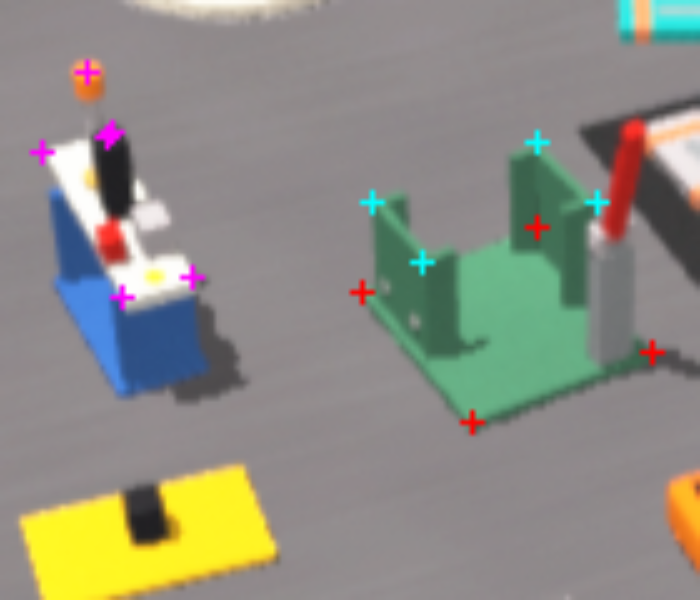

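The overlay agrees with both views to within about 1.5 px. The fitted poses:

| Item | x | y | Yaw |
|---|---|---|---|
| Packet A | 424 | 316 | -0.12 |
| Packet B | 429 | 191.5 | 0.065 |
| Jig | 506 | 2 | 0.127 |
| Lid | 626 | -257 | -0.053 |
| Gauge | 430 | -211 | 1.61 |

I'll pick B first.

```bash
python3 -c "
from h import *
go(429,191.5,90,.065)"
```

```text
shift cm [ 35.17  11.78 -31.3 ] turn [  0.1 -21.2  -0. ] | at [187.4 595.7 207.4] yaw [-1.572 -0.    -0.305] F [-0.7  0.2  1. ] op 1.002 t 0.1
```

Request:
{"name": "apply_moves", "arguments": {
  "plan": "3.5 0.4 -3.1 0 0 0 0;3.5 0.4 -3.1 0 0 0 0;3.5 0.4 -3.1 0 0 0 0;3.5 0.4 -3.1 0 0 0 0;3.5 0.4 -3.1 0 0 0 0;3.5 0.4 -3.1 0 0 0 0;3.5 0.4 -3.1 0 0 0 0;3.5 0.4 -3.1 0 0 0 0;3.5 0.4 -3.1 0 0 0 0;3.5 0.4 -3.1 0 0 0 0;0 0 0 0 -7 0 0;0 0 0 0 -7 0 0;0 0 0 0 -7 0 0;0 0 0 0 0 0 0",
  "squeeze": 40
}}

```text
clock: 1.5
eef_pos: [435.2, 177.6, 162.5]
tcp_rot: [-1.573, 0.003, 0.074]
contact_force: [-0.3, -0.1, 0.2]
opening: 1.003
```

```bash
python3 -c "
from h import *
go(429,191.5,50,.065); print(r.sense()['qpos']); snap('top','t1',(180,150,380,300),4)"
```

```text
shift cm [-0.48 11.25  1.46] turn [ 0.1  0.5 -0.2] | at [435.2 177.6 162.5] yaw [-1.573  0.003  0.074] F [-0.3 -0.1  0.2] op 1.003 t 1.5
[ 3.85181001e-01  1.67769254e-01  1.99854714e+00 -1.36389987e-03
  9.78709641e-01 -1.25843878e+00]
```

View pics/t1.png

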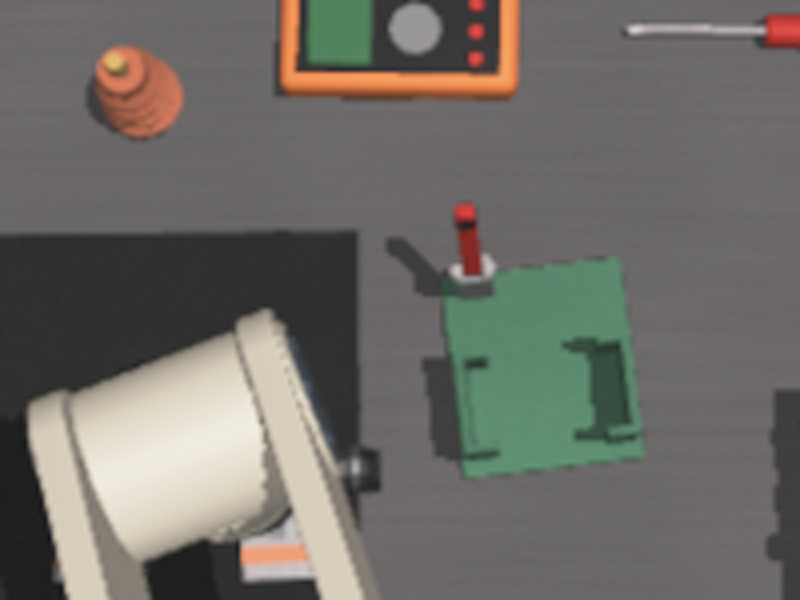

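The arm hides packet B in this view; only its lower end shows, at about (275,560). I descend onto it.

Request:
{"name": "apply_moves", "arguments": {
  "plan": "-0.5 0 1.4 0 0 0 0;0 3.5 0 0 0 0 0;0 3.5 0 0 0 0 0;0 3.5 0 0 0 0 0;0 0 0 0 0 0 0"
}}

```text
clock: 2.05
eef_pos: [430.1, 193.5, 56.1]
tcp_rot: [-1.571, -0.002, 0.052]
contact_force: [-0.9, 0.0, 0.0]
opening: 1.003
```

```bash
python3 -c "
from h import *
go(429,191.5,5,.065);im=r.grab_frame('scene');cv2.imwrite('pics/s2.png',cv2.resize(im[185:285,310:450],None,fx=5,fy=5))"
```

```text
shift cm [-0.13  5.11 -0.19] turn [ 0.  -0.7  0.1] | at [430.1 193.5  56.1] yaw [-1.571 -0.002  0.052] F [-0.9  0.   0. ] op 1.003 t 2.05
```

View pics/s2.png

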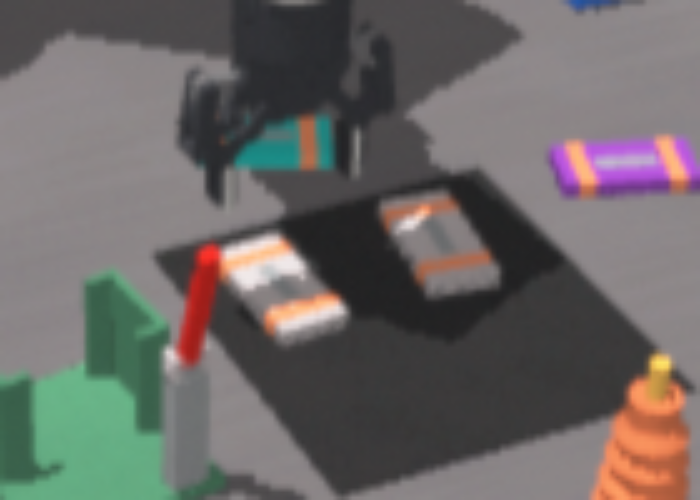

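The gripper is above packet B (about (285,290) in the crop), and A is undisturbed at (440,245). I go down and grasp.

Request:
{"name": "apply_moves", "arguments": {
  "plan": "-0.1 2.5 -0.2 0 -0.7 0 0;0 2.0 0 0 0 0 0;0 0.5 0 0 0 0 0;0 0.2 0 0 0 0 0;0 0 0 0 0 0 1;0 0 0 0 0 0 1;0 0 0 0 0 0 1;0 0 0 0 0 0 1;0 0 0 0 0 0 1;0 0 0 0 0 0 1",
  "squeeze": 40
}}

```text
clock: 3.1
eef_pos: [438.5, 196.2, 15.9]
tcp_rot: [-1.565, -0.018, 0.058]
contact_force: [0.3, 0.0, 0.2]
opening: 0.0
```

Request:
{"name": "apply_moves", "arguments": {
  "plan": "0 -1.5 0 0 0 0 0;0 -1.5 0 0 0 0 0;0 0 0 0 0 0 0;0 0 0 0 0 0 0"
}}

```text
clock: 3.5
eef_pos: [437.4, 195.7, 46.0]
tcp_rot: [-1.565, -0.017, 0.058]
contact_force: [-0.0, 0.1, -0.6]
opening: 0.678
```

```bash
python3 -c "
from h import *
go(429,191.5,5,.065);print(r.sense()['qvel'].round(3));im=r.grab_frame('scene');cv2.imwrite('pics/s3.png',cv2.resize(im[185:285,310:450],None,fx=5,fy=5));go(429,191.5,5,.065)"
```

```text
shift cm [-0.93  4.08 -0.39] turn [-0.3 -0.4  1. ] | at [437.4 195.7  46. ] yaw [-1.565 -0.017  0.058] F [-0.   0.1 -0.6] op 0.678 t 3.5
[ 0.001 -0.009 -0.004 -0.001  0.004 -0.001]
shift cm [-0.93  4.07 -0.39] turn [-0.3 -0.4  1. ] | at [437.3 195.7  45.9] yaw [-1.565 -0.017  0.058] F [1.1 0.2 0.1] op 0.772 t 3.55
```

View pics/s3.png

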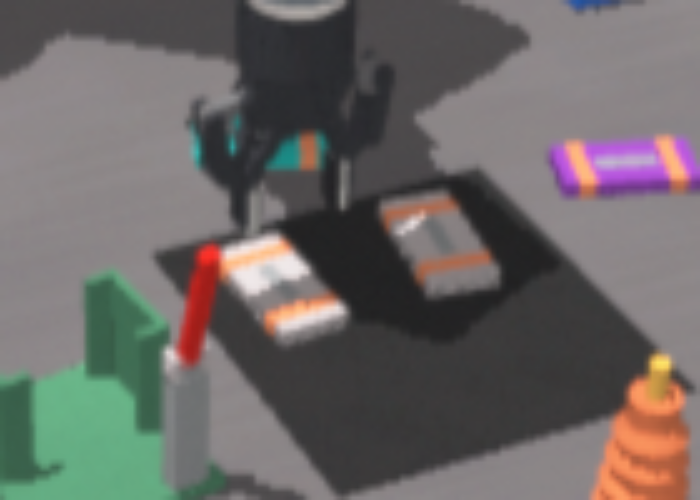

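```bash
python3 -c "
from h import *
c=lambda X:((w2px('scene',X)-[310,185])*5).round()
print('pB pred',c([429,191.5,15]),'A',c([423.5,316,15]),'tcp',c([437.3,195.7,46]),'tips',c([437.3-2,195.7+37,54]),c([437.3+2,195.7-37,54]))
import itertools
for yaw,p in((.0652,(428.9,191.5)),(-.1235,(423.5,316))):
  print([c([p[0]+np.cos(yaw)*a-np.sin(yaw)*b,p[1]+np.sin(yaw)*a+np.cos(yaw)*b,15]).tolist() for a,b in((50,25),(50,-25),(-50,-25),(-50,25))])
"
```

```text
pB pred [274. 279.] A [434. 233.] tcp [287. 247.] tips [336. 223.] [238. 252.]
[[344.0, 309.0], [278.0, 329.0], [207.0, 250.0], [271.0, 231.0]]
[[495.0, 268.0], [426.0, 280.0], [375.0, 199.0], [441.0, 188.0]]
```

Request:
{"name": "apply_moves", "arguments": {
  "plan": "-0.9 1.5 -0.4 0 0 1 0;0 1.5 0 0 0 0 0;0 0.6 0 0 0 0 0;0 0 0 0 0 0 0"
}}

```text
clock: 3.95
eef_pos: [425.4, 189.8, 4.6]
tcp_rot: [-1.567, 0.007, 0.058]
contact_force: [1.9, 0.3, 0.4]
opening: 0.999
```

```bash
python3 -c "
from h import *
go(429,191.5,0,.065)"
```

```text
shift cm [0.37 0.45 0.15] turn [-0.2 -0.4 -0.4] | at [425.4 189.8   4.6] yaw [-1.567  0.007  0.058] F [1.9 0.3 0.4] op 0.999 t 3.95
```

Request:
{"name": "apply_moves", "arguments": {
  "plan": "0.3 0.4 0.1 0 0 0 0;0 0 0 0 0 0 0.4;0 0 0 0 0 0 0.4;0 0 0 0 0 0 0.4"
}}

```text
clock: 4.35
eef_pos: [428.2, 190.8, -0.3]
tcp_rot: [-1.567, 0.009, 0.058]
contact_force: [0.5, -0.7, 0.2]
opening: 0.602
```

Request:
{"name": "apply_moves", "arguments": {
  "plan": "0 0 0 0 0 0 0.5;0 0 0 0 0 0 0.6;0 0 0 0 0 0 0.8;0 0 0 0 0 0 1"
}}

```text
clock: 4.75
eef_pos: [428.8, 191.1, 0.7]
tcp_rot: [-1.566, 0.007, 0.058]
contact_force: [-0.1, 0.3, -0.5]
opening: 0.068
```

Request:
{"name": "apply_moves", "arguments": {
  "plan": "0 -3 0 0 0 0 0;0 -4 0 0 0 0 0;0 -4 0 0 0 0 0;0 0 0 0 0 0 0"
}}

```text
clock: 5.15
eef_pos: [428.6, 190.3, 113.4]
tcp_rot: [-1.568, 0.01, 0.058]
contact_force: [-0.1, -0.4, 0.3]
opening: 0.746
```

```bash
python3 -c "
from h import *
go(429,191.5,0,.065)
a=r.grab_frame('scene');b=r.grab_frame('top');cv2.imwrite('pics/sf.png',a);cv2.imwrite('pics/tf.png',b)
a=cv2.resize(a[175:275,310:450],None,fx=5,fy=5);b=cv2.resize(b[190:310,175:345],(700,494)) 
cv2.imwrite('pics/m4.png',cv2.resize(np.hstack([a[:494],b]),(800,282)) if 0 else cv2.resize(np.vstack([cv2.resize(a[:494],(420,300)),cv2.resize(b,(420,300))]),(560,600)))"
```

```text
shift cm [ 0.16 11.34  0.09] turn [-0.2 -0.4 -0.6] | at [428.6 190.3 113.4] yaw [-1.568  0.01   0.058] F [-0.1 -0.4  0.3] op 0.746 t 5.15
```

View pics/m4.png

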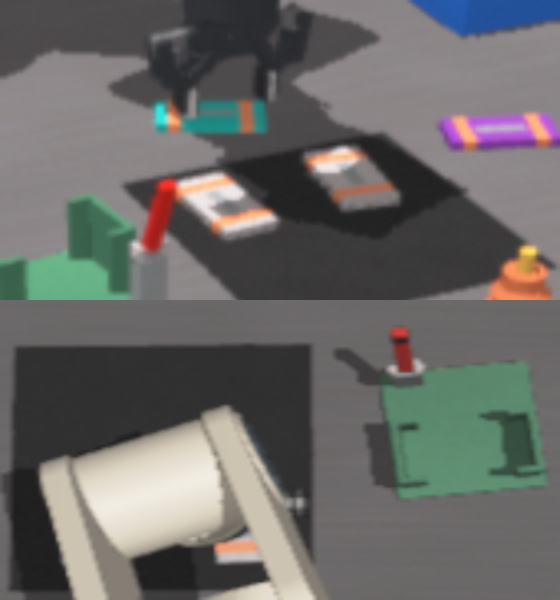

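```bash
python3 -c "
from h import *
print('tcp',w2px('scene',[428.6,190.3,113.4]),w2px('top',[428.6,190.3,113.4]))
for z in (100,120,140,160): print(z,px2w('top',265,271,z),'scene mid tips',px2w('scene',367,209.5,z))
a=cv2.imread('pics/sf.png');b=cv2.imread('pics/tf.png')
a=cv2.resize(a[140:230,330:420],(450,450),interpolation=cv2.INTER_CUBIC);b=cv2.resize(b[230:300,215:285],(350,350),interpolation=cv2.INTER_CUBIC)
b=cv2.copyMakeBorder(b,0,100,0,0,cv2.BORDER_CONSTANT);cv2.imwrite('pics/m5.png',np.hstack([a,b]))"
```

```text
tcp [365.43296469 216.72657067] [245.16017742 275.05239005]
100 [440.36141005 139.08491545 100.        ] scene mid tips [373.38785485 223.11583246 100.        ]
120 [439.33879151 137.40894606 120.        ] scene mid tips [400.68300007 209.21661251 120.        ]
140 [438.31617298 135.73297667 140.        ] scene mid tips [427.9781453  195.31739255 140.        ]
160 [437.29355445 134.05700728 160.        ] scene mid tips [455.27329053 181.4181726  160.        ]
```

View pics/m5.png

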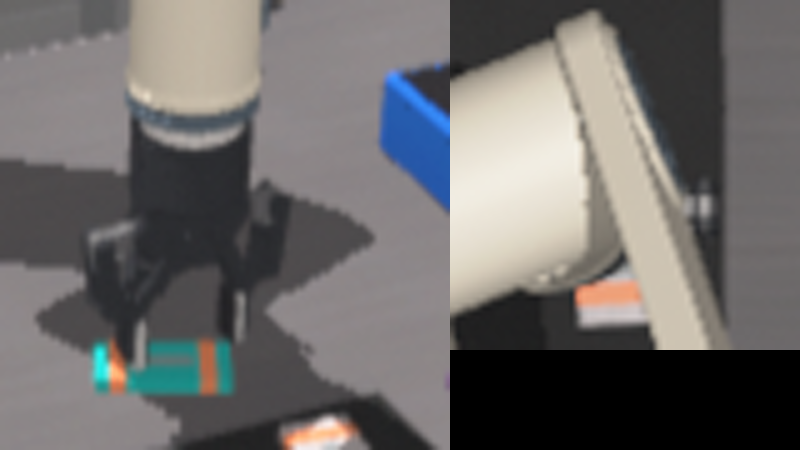

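Scene and top views together put the finger tips about 20 mm higher than the reported TCP height suggests: tips at (138,360) and (240,338) in the left crop. The fingers also shut freely at reported z = 0.7 above the untouched packet. So reported z reads low, and I'll find the real height by touch, in small steps.

Request:
{"name": "apply_moves", "arguments": {
  "plan": "0.1 4 0.1 0 0 0 0;0 4 0 0 0 0 0;0 2.5 0 0 0 0 0;0 0.8 0 0 0 0 0;0 0 0 0 0 0 0"
}}

```text
clock: 5.75
eef_pos: [422.9, 189.3, -9.9]
tcp_rot: [-1.571, 0.019, 0.058]
contact_force: [0.8, -0.1, 1.0]
opening: 1.0
```

Request:
{"name": "apply_moves", "arguments": {
  "plan": "0 0.5 0 0 0 0 0;0 0 0 0 0 0 0"
}}

```text
clock: 5.95
eef_pos: [422.7, 189.2, -14.8]
tcp_rot: [-1.571, 0.019, 0.058]
contact_force: [0.1, -0.4, -0.2]
opening: 0.997
```

Request:
{"name": "apply_moves", "arguments": {
  "plan": "0 0.5 0 0 0 0 0;0 0 0 0 0 0 0"
}}

```text
clock: 6.15
eef_pos: [423.9, 189.8, -18.7]
tcp_rot: [-1.57, 0.016, 0.058]
contact_force: [0.5, 0.2, -0.0]
opening: 0.999
```

Request:
{"name": "apply_moves", "arguments": {
  "plan": "0.5 0.2 0.1 0 0 0 0;0 0 0 0 0 0 0.4;0 0 0 0 0 0 0.4;0 0 0 0 0 0 0.4;0 0 0 0 0 0 0.5;0 0 0 0 0 0 0.6"
}}

```text
clock: 6.75
eef_pos: [430.8, 192.0, -19.2]
tcp_rot: [-1.569, 0.013, 0.058]
contact_force: [-0.3, -0.5, -3.2]
opening: 0.569
```

Request:
{"name": "apply_moves", "arguments": {
  "plan": "0 0 0 0 0 0 1;0 0 0 0 0 0 1;0 0 0 0 0 0 1;0 -1 0 0 0 0 1;0 -2 0 0 0 0 1;0 -4 0 0 0 0 1;0 -4 0 0 0 0 1;0 0 0 0 0 0 1",
  "squeeze": 50
}}

```text
clock: 7.55
eef_pos: [429.7, 190.5, 94.4]
tcp_rot: [-1.571, 0.02, 0.058]
contact_force: [0.3, 0.3, -3.4]
opening: 0.566
```

```bash
python3 -c "
from h import *
go(506,2,150,-1.443)
a=r.grab_frame('scene');b=r.grab_frame('top');cv2.imwrite('pics/sf.png',a);cv2.imwrite('pics/tf.png',b)
a=cv2.resize(a[140:260,310:450],(560,480),interpolation=cv2.INTER_CUBIC)
cv2.imwrite('pics/m6.png',a)"
```

```text
shift cm [  6.41  -5.68 -19.27] turn [ 0.9 86.  -0.9] | at [429.7 190.5  94.4] yaw [-1.571  0.02   0.058] F [ 0.3  0.3 -3.4] op 0.566 t 7.55
```

View pics/m6.png

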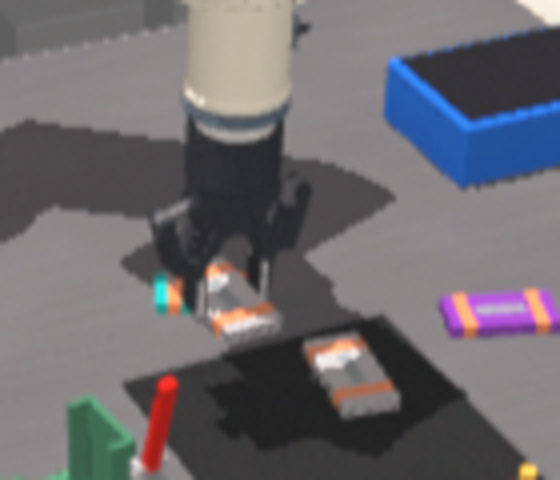

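I have packet B (opening 0.566, 3.4 N). I carry it above the jig.

Request:
{"name": "apply_moves", "arguments": {
  "plan": "1.1 -0.8 -3.2 0 0 0 1;1.1 -0.8 -3.2 0 0 0 1;1.1 -0.8 -3.2 0 0 0 1;1.1 -0.8 -3.2 0 0 0 1;1.1 -0.8 -3.2 0 0 0 1;1.0 0 -3.2 0 0 0 1;0 0 0 0 7.8 0 1;0 0 0 0 7.8 0 1;0 0 0 0 7.8 0 1;0 0 0 0 7.8 0 1;0 0 0 0 7.8 0 1;0 0 0 0 7.8 0 1;0 0 0 0 7.8 0 1;0 0 0 0 7.8 0 1;0 0 0 0 7.8 0 1;0 0 0 0 7.8 0 1;0 0 0 0 7.8 0 1;0 0 0 0 0 0 1"
}}

```text
clock: 9.45
eef_pos: [480.7, -7.8, 96.2]
tcp_rot: [-1.656, -0.0, -1.498]
contact_force: [0.6, 0.5, -4.0]
opening: 0.563
```

```bash
python3 -c "
from h import *
go(506,2,120,-1.443)
print(r.sense()['qpos'])"
```

```text
shift cm [-0.8  -2.59  2.38] turn [ 4.9 -3.2 -0.1] | at [480.7  -7.8  96.2] yaw [-1.656 -0.    -1.498] F [ 0.6  0.5 -4. ] op 0.563 t 9.45
[-0.01376948  0.32392165  1.97238303 -0.00929816  0.93017822 -0.08066914]
```

Request:
{"name": "apply_moves", "arguments": {
  "plan": "-0.8 -1.3 1.2 2.5 -1.6 0 1;0 -1.3 1.2 2.4 -1.6 0 1;0 0 0 0 0 0 1"
}}

```text
clock: 9.75
eef_pos: [505.5, 3.7, 119.3]
tcp_rot: [-1.569, 0.003, -1.427]
contact_force: [0.7, -0.9, -3.2]
opening: 0.566
```

```bash
python3 -c "
from h import *
go(506,2,120,-1.443)"
```

```text
shift cm [ 0.18 -0.07  0.03] turn [-0.1  0.9 -0.2] | at [505.5   3.7 119.3] yaw [-1.569  0.003 -1.427] F [ 0.7 -0.9 -3.2] op 0.566 t 9.75
```

```bash
cat > ov.py <<'E'
from h import *
def ov(name,pts,cs,ct,ks=5,kt=5):
    out=[]
    for n,(x0,y0,x1,y1),k in(("scene",cs,ks),("top",ct,kt)):
        im=r.grab_frame(n);cv2.imwrite(f"pics/{name}_{n}.png",im)
        im=cv2.resize(im[y0:y1,x0:x1],None,fx=k,fy=k,interpolation=cv2.INTER_CUBIC)
        for X,col in pts:
            u=(w2px(n,X)-[x0,y0]+.5)*k;cv2.drawMarker(im,tuple(np.round(u).astype(int)),col,cv2.MARKER_CROSS,9,1)
        out.append(im)
    h=max(o.shape[0] for o in out)
    cv2.imwrite(f"pics/{name}.png",np.hstack([cv2.copyMakeBorder(o,0,h-o.shape[0],0,4,cv2.BORDER_CONSTANT) for o in out]))
def P(pose,x,y,z):
    px,py,a=pose;c,s=np.cos(a),np.sin(a);return [px+c*x-s*y,py+s*x+c*y,z]
J=(506,2,.127)
E
python3 - <<'E'
from ov import *
s=r.sense();e=s["eef_pos"];T=(e[0],e[1],s["tcp_rot"][2]+np.pi/2)
pts=[(P(T,x,y,e[2]+z),(255,0,255)) for x in(-25,25) for y in(-50,50) for z in(22,34)]
pts+=[(P(J,x,y,88),(255,255,0)) for x in(-35,35) for y in(-60,60)]
ov("m7",pts,(290,190,375,300),(280,190,355,300),5,5)
E
```

```text
(no output)
```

View pics/m7.png

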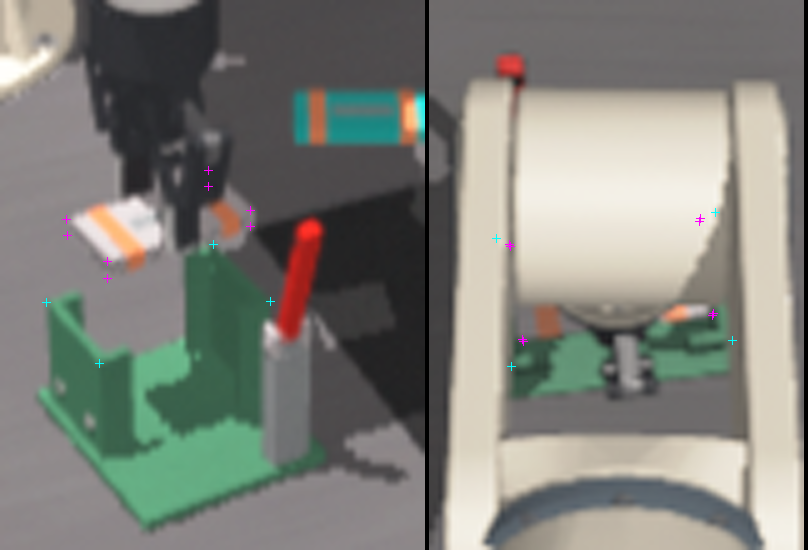

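Both views put the packet over the jig pocket to within about 3 mm: the top-view corner at (712,315) is on its prediction, and the scene offset matches the jig's own offset. I lower it in stages and watch the force.

Request:
{"name": "apply_moves", "arguments": {
  "plan": "0.3 2 0.1 0 0.9 0 1;0 2 0 0 0 0 1;0 1 0 0 0 0 1;0 0 0 0 0 0 1"
}}

```text
clock: 10.25
eef_pos: [503.9, 1.3, 66.1]
tcp_rot: [-1.575, 0.004, -1.442]
contact_force: [-0.8, 0.4, -4.2]
opening: 0.566
```

```bash
python3 -c "
from h import *
go(506,0,0,-1.443)"
```

```text
shift cm [0.18 6.61 0.22] turn [ 0.3  0.1 -0.2] | at [503.9   1.3  66.1] yaw [-1.575  0.004 -1.442] F [-0.8  0.4 -4.2] op 0.566 t 10.25
```

Request:
{"name": "apply_moves", "arguments": {
  "plan": "0.2 0 0.3 0 0 0 1;0 1 0.05 0 0 0 1;0 1 0.05 0 0 0 1;0 1 0.05 0 0 0 1;0 0 0 0 0 0 1"
}}

```text
clock: 10.75
eef_pos: [507.8, -0.2, 34.6]
tcp_rot: [-1.577, 0.004, -1.441]
contact_force: [0.2, 0.1, -4.4]
opening: 0.566
```

Request:
{"name": "apply_moves", "arguments": {
  "plan": "0 1 0 0 0 0 1;0 0.8 0 0 0 0 1;0 0 0 0 0 0 1"
}}

```text
clock: 11.05
eef_pos: [508.2, -0.0, 14.9]
tcp_rot: [-1.577, 0.004, -1.441]
contact_force: [-0.6, 0.9, -3.7]
opening: 0.567
```

Request:
{"name": "apply_moves", "arguments": {
  "plan": "0 0.5 -0.2 0 0 0 1;0 0.5 0 0 0 0 1;0 0.4 0 0 0 0 1;0 0 0 0 0 0 1"
}}

```text
clock: 11.45
eef_pos: [507.3, -0.2, -0.0]
tcp_rot: [-1.574, 0.004, -1.441]
contact_force: [0.4, -0.1, -3.2]
opening: 0.569
```

Request:
{"name": "apply_moves", "arguments": {
  "plan": "0 0.4 0 0 0 0 1;0 0 0 0 0 0 1"
}}

```text
clock: 11.65
eef_pos: [507.6, -0.2, -4.2]
tcp_rot: [-1.574, 0.004, -1.441]
contact_force: [0.3, -0.2, -2.9]
opening: 0.569
```

Request:
{"name": "apply_moves", "arguments": {
  "plan": "0 0.3 0 0 0 0 1;0 0 0 0 0 0 1"
}}

```text
clock: 11.85
eef_pos: [507.9, -0.2, -7.2]
tcp_rot: [-1.573, 0.003, -1.441]
contact_force: [-0.8, -0.1, -2.5]
opening: 0.564
```

Request:
{"name": "apply_moves", "arguments": {
  "plan": "0 0.2 0 0 0 0 1;0 0 0 0 0 0 1"
}}

```text
clock: 12.05
eef_pos: [508.0, -0.2, -9.3]
tcp_rot: [-1.573, 0.003, -1.441]
contact_force: [-1.0, 0.7, -2.5]
opening: 0.566
```

Request:
{"name": "apply_moves", "arguments": {
  "plan": "0 0.2 0 0 0 0 1;0 0 0 0 0 0 1"
}}

```text
clock: 12.25
eef_pos: [508.1, -0.2, -11.4]
tcp_rot: [-1.573, 0.003, -1.441]
contact_force: [-0.1, -0.2, -4.2]
opening: 0.563
```

Request:
{"name": "apply_moves", "arguments": {
  "plan": "0 0.2 0 0 0 0 1;0 0 0 0 0 0 1"
}}

```text
clock: 12.45
eef_pos: [508.4, -0.2, -11.8]
tcp_rot: [-1.572, 0.003, -1.441]
contact_force: [-1.2, -0.2, -2.5]
opening: 0.57
```

Request:
{"name": "apply_moves", "arguments": {
  "plan": "0 0 0 0 0 0 0.2;0 0 0 0 0 0 0;0 0 0 0 0 0 0;0 -3 0 0 0 0 0;0 -4 0 0 0 0 0;0 -4 0 0 0 0 0;0 -4 0 0 0 0 0;0 0 0 0 0 0 0"
}}

```text
clock: 13.25
eef_pos: [509.0, -0.7, 142.7]
tcp_rot: [-1.574, 0.003, -1.441]
contact_force: [-0.2, -0.3, -1.0]
opening: 0.996
```

```bash
python3 -c "
from h import *
a=-.1235
go(423.5+5*0,316,60,-.1235)"
```

```text
shift cm [-32.48   8.4   -4.36] turn [  0.  -75.5  -0.3] | at [509.   -0.7 142.7] yaw [-1.574  0.003 -1.441] F [-0.2 -0.3 -1. ] op 0.996 t 13.25
```

Request:
{"name": "apply_moves", "arguments": {
  "plan": "-3.6 0 -0.5 0 0 0 0;-3.6 0 -0.5 0 0 0 0;-3.6 0 -0.5 0 0 0 0;-3.6 0 -0.5 0 0 0 0;-3.6 0 -0.5 0 0 0 0;-3.6 0 -0.5 0 0 0 0;-3.6 0 -0.5 0 0 0 0;-3.6 0 -0.5 0 0 0 0;-3.6 0 -0.5 0 0 0 0;0 0 0 0 -7.5 0 0;0 0 0 0 -7.5 0 0;0 0 0 0 -7.5 0 0;0 0 0 0 -7.5 0 0;0 0 0 0 -7.5 0 0;0 0 0 0 -7.5 0 0;0 0 0 0 -7.5 0 0;0 0 0 0 -7.5 0 0;0 0 0 0 -7.5 0 0;0 0 0 0 -7.5 0 0;0 0 0 0 0 0 0"
}}

```text
clock: 15.25
eef_pos: [415.6, 325.5, 130.2]
tcp_rot: [-1.575, 0.008, -0.081]
contact_force: [-1.5, -0.5, -0.5]
opening: 1.005
```

```bash
python3 - <<'E'
from ov import *
go(423.5,316,60,-.1235)
A=(423.5,316,-.1235); B0=(508,2,.13)
pts=[(P(A,x,y,15),(255,0,255)) for x in(-50,50) for y in(-25,25)]
pts+=[(P(J,x,y,22),(255,255,0)) for x in(-25,25) for y in(-50,50)]
ov("m8",pts,(290,190,440,300),(185,190,360,300),2.66,2.28)
E
```

```text
shift cm [ 0.93  7.01 -0.85] turn [ 0.3  2.4 -0.5] | at [415.6 325.5 130.2] yaw [-1.575  0.008 -0.081] F [-1.5 -0.5 -0.5] op 1.005 t 15.25
```

View pics/m8.png

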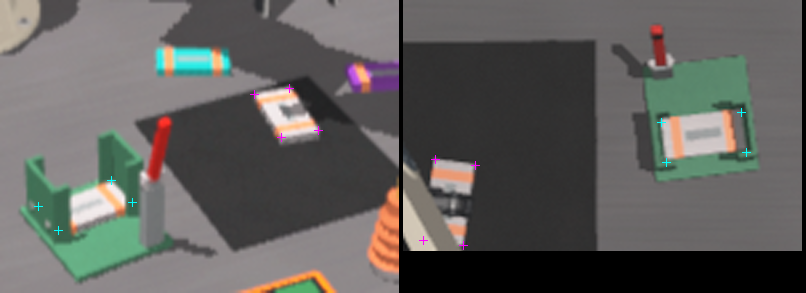

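Packet B lies flat in the jig and A is where it was, at its predicted corners. I descend on A.

Request:
{"name": "apply_moves", "arguments": {
  "plan": "0.9 3 -0.9 0 2.4 0 0;0 4 0 0 0 0 0;0 4 0 0 0 0 0;0 2 0 0 0 0 0;0 0 0 0 0 0 0"
}}

```text
clock: 15.85
eef_pos: [425.2, 316.5, -2.9]
tcp_rot: [-1.572, 0.004, -0.149]
contact_force: [0.0, 0.1, 0.3]
opening: 0.998
```

```bash
python3 -c "
from h import *
go(423.5,316,-19,-.1235)"
```

```text
shift cm [-0.15  1.61 -0.07] turn [ 0.1 -1.5 -0.2] | at [425.2 316.5  -2.9] yaw [-1.572  0.004 -0.149] F [0.  0.1 0.3] op 0.998 t 15.85
```

Request:
{"name": "apply_moves", "arguments": {
  "plan": "-0.2 0.8 0 0 -1.5 0 0;0 0.6 0 0 0 0 0;0 0.2 0 0 0 0 0;0 0 0 0 0 0 0.3;0 0 0 0 0 0 0.4;0 0 0 0 0 0 0.5;0 0 0 0 0 0 0.6;0 0 0 0 0 0 1;0 0 0 0 0 0 1"
}}

```text
clock: 16.75
eef_pos: [425.2, 318.7, -15.5]
tcp_rot: [-1.568, -0.0, -0.126]
contact_force: [-0.2, -0.2, -3.1]
opening: 0.57
```

Request:
{"name": "apply_moves", "arguments": {
  "plan": "0 -1 0 0 0 0 1;0 -3 0 0 0 0 1;0 -4 0 0 0 0 1;0 -4 0 0 0 0 1;0 -3 0 0 0 0 1;0 0 0 0 0 0 1"
}}

```text
clock: 17.35
eef_pos: [423.8, 317.3, 141.4]
tcp_rot: [-1.57, 0.002, -0.126]
contact_force: [1.1, 0.2, -3.1]
opening: 0.563
```

```bash
python3 -c "
from h import *
go(506,0,130,-1.443)"
```

```text
shift cm [ 12.13   1.09 -30.45] turn [ 0.  75.5 -0.1] | at [423.8 317.3 141.4] yaw [-1.57   0.002 -0.126] F [ 1.1  0.2 -3.1] op 0.563 t 17.35
```

Request:
{"name": "apply_moves", "arguments": {
  "plan": "1.2 0 -3.4 0 0 0 1;1.2 0 -3.4 0 0 0 1;1.2 0 -3.4 0 0 0 1;1.2 0 -3.4 0 0 0 1;1.2 0 -3.4 0 0 0 1;1.2 0 -3.4 0 0 0 1;1.2 0 -3.4 0 0 0 1;1.2 0 -3.4 0 0 0 1;1.2 0 -3.2 0 0 0 1;0 0 0 0 7.5 0 1;0 0 0 0 7.5 0 1;0 0 0 0 7.5 0 1;0 0 0 0 7.5 0 1;0 0 0 0 7.5 0 1;0 0 0 0 7.5 0 1;0 0 0 0 7.5 0 1;0 0 0 0 7.5 0 1;0 0 0 0 7.5 0 1;0 0 0 0 7.5 0 1;0 0 0 0 0 0 1"
}}

```text
clock: 19.35
eef_pos: [481.1, -11.5, 124.6]
tcp_rot: [-1.595, 0.004, -1.486]
contact_force: [0.5, -0.4, -3.2]
opening: 0.559
```

```bash
python3 -c "
from h import *
go(507,0,110,-1.443)"
```

```text
shift cm [-0.92  1.4   2.72] turn [ 1.4 -2.5 -0.3] | at [481.1 -11.5 124.6] yaw [-1.595  0.004 -1.486] F [ 0.5 -0.4 -3.2] op 0.559 t 19.35
```

Request:
{"name": "apply_moves", "arguments": {
  "plan": "-0.9 0 1.3 1.4 -2.5 0 1;0 1.4 1.4 0 0 0 1;0 0 0 0 0 0 1"
}}

```text
clock: 19.65
eef_pos: [508.1, 1.8, 109.0]
tcp_rot: [-1.568, 0.005, -1.427]
contact_force: [0.8, -0.3, -3.0]
opening: 0.561
```

```bash
python3 -c "
from h import *
go(507,0.5,70,-1.443)"
```

```text
shift cm [ 0.13  3.9  -0.14] turn [-0.2  0.9 -0.3] | at [508.1   1.8 109. ] yaw [-1.568  0.005 -1.427] F [ 0.8 -0.3 -3. ] op 0.561 t 19.65
```

Request:
{"name": "apply_moves", "arguments": {
  "plan": "0.1 1.5 0 0 0.9 0 1;0 1.2 0 0 0 0 1;0 0.8 0 0 0 0 1;0 0 0 0 0 0 1"
}}

```text
clock: 20.05
eef_pos: [508.4, 2.3, 72.7]
tcp_rot: [-1.567, 0.005, -1.431]
contact_force: [0.3, 0.2, -1.9]
opening: 0.563
```

```bash
python3 -c "
from h import *
go(507,0.5,20,-1.443)"
```

```text
shift cm [ 0.18  5.27 -0.18] turn [-0.2  0.7 -0.3] | at [508.4   2.3  72.7] yaw [-1.567  0.005 -1.431] F [ 0.3  0.2 -1.9] op 0.563 t 20.05
```

Request:
{"name": "apply_moves", "arguments": {
  "plan": "0.2 0 -0.2 0 0.7 0 1;0 1 0 0 0 0 1;0 1 0 0 0 0 1;0 0 0 0 0 0 1"
}}

```text
clock: 20.45
eef_pos: [507.0, -0.1, 52.2]
tcp_rot: [-1.566, 0.005, -1.443]
contact_force: [-0.6, 0.6, -3.3]
opening: 0.562
```

Request:
{"name": "apply_moves", "arguments": {
  "plan": "0 1.2 0 0 0 0 1;0 1.2 0 0 0 0 1;0 0 0 0 0 0 1"
}}

```text
clock: 20.75
eef_pos: [507.3, 0.0, 26.0]
tcp_rot: [-1.565, 0.005, -1.443]
contact_force: [0.2, -0.4, -3.6]
opening: 0.557
```

Request:
{"name": "apply_moves", "arguments": {
  "plan": "0 0.8 0 0 0 0 1;0 0.7 0 0 0 0 1;0 0 0 0 0 0 1"
}}

```text
clock: 21.05
eef_pos: [507.2, 0.1, 9.2]
tcp_rot: [-1.566, 0.005, -1.443]
contact_force: [0.1, -0.3, -3.9]
opening: 0.559
```

Request:
{"name": "apply_moves", "arguments": {
  "plan": "0 0.3 0 0 0 0 1;0 0.3 0 0 0 0 1;0 0 0 0 0 0 1"
}}

```text
clock: 21.35
eef_pos: [507.7, 0.2, 3.0]
tcp_rot: [-1.565, 0.005, -1.443]
contact_force: [-0.6, -0.5, -1.5]
opening: 0.563
```

Request:
{"name": "apply_moves", "arguments": {
  "plan": "0 0 0 0 0 0 0.2;0 0 0 0 0 0 0;0 0 0 0 0 0 0;0 -3 0 0 0 0 0;0 -4 0 0 0 0 0;0 -4 0 0 0 0 0;0 -4 0 0 0 0 0;0 -4 0 0 0 0 0;0 0 0 0 0 0 0"
}}

```text
clock: 22.25
eef_pos: [507.3, -1.0, 201.7]
tcp_rot: [-1.563, 0.005, -1.443]
contact_force: [1.1, -0.6, 0.8]
opening: 1.002
```

```bash
python3 -c "
from h import *
go(430.5,-211,190,.04)"
```

```text
shift cm [ 19.86   1.   -10.31] turn [ -0.6 -85.    0.1] | at [507.3  -1.  201.7] yaw [-1.563  0.005 -1.443] F [ 1.1 -0.6  0.8] op 1.002 t 22.25
```

Request:
{"name": "apply_moves", "arguments": {
  "plan": "3.3 0 -1.7 0 0 0 0;3.3 0 -1.7 0 0 0 0;3.3 0 -1.7 0 0 0 0;3.3 0 -1.7 0 0 0 0;3.3 0 -1.7 0 0 0 0;3.3 0 -1.7 0 0 0 0;0 0 0 0 -7.7 0 0;0 0 0 0 -7.7 0 0;0 0 0 0 -7.7 0 0;0 0 0 0 -7.7 0 0;0 0 0 0 -7.7 0 0;0 0 0 0 -7.7 0 0;0 0 0 0 -7.7 0 0;0 0 0 0 -7.7 0 0;0 0 0 0 -7.7 0 0;0 0 0 0 -7.7 0 0;0 0 0 0 -7.7 0 0;0 0 0 0 0 0 0"
}}

```text
clock: 24.05
eef_pos: [425.0, -217.1, 192.6]
tcp_rot: [-1.563, -0.007, 0.095]
contact_force: [0.1, 0.2, 0.3]
opening: 0.997
```

```bash
python3 -c "
from h import *
go(430.5,-211,170,.04)"
```

```text
shift cm [0.59 2.27 0.54] turn [-0.4  3.2  0.4] | at [ 425.  -217.1  192.6] yaw [-1.563 -0.007  0.095] F [0.1 0.2 0.3] op 0.997 t 24.05
```

Request:
{"name": "apply_moves", "arguments": {
  "plan": "0.6 0 0.5 -0.4 3.2 0.4 0;0 2 0 0 0 0 0;0 2 0 0 0 0 0;0 0 0 0 0 0 0"
}}

```text
clock: 24.45
eef_pos: [430.5, -211.3, 151.0]
tcp_rot: [-1.571, -0.0, 0.02]
contact_force: [-0.7, 0.7, 0.1]
opening: 1.004
```

```bash
python3 - <<'E'
from ov import *
go(430.5,-211,97,.04)
e=r.sense()["eef_pos"]
G=(430.4,-211,1.61)
pts=[(P(G,0,0,148),(255,0,255)),(P(G,0,36,174),(255,0,255)),(e+[0,0,20],(255,255,0))]
ov("m9",pts,(225,150,315,290),(350,200,420,320),4.2,4.2)
E
```

```text
shift cm [0.   5.4  0.03] turn [-0.  -1.1  0. ] | at [ 430.5 -211.3  151. ] yaw [-1.571 -0.     0.02 ] F [-0.7  0.7  0.1] op 1.004 t 24.45
```

View pics/m9.png

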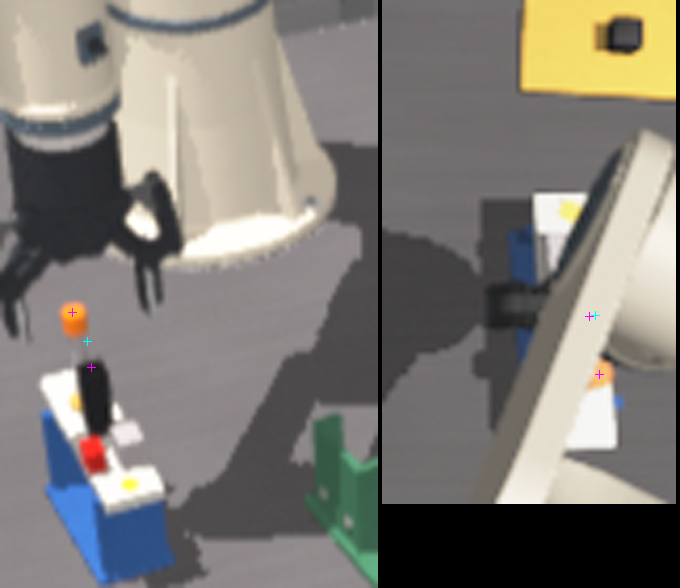

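The fingers straddle the tower: tip midpoint about (85,322), tower top (92,367), reported z low by about 20–25 mm. I descend and grip.

Request:
{"name": "apply_moves", "arguments": {
  "plan": "0 2 0 0 -1.1 0 0;0 2 0 0 0 0 0;0 1.2 0 0 0 0 0;0 0.3 0 0 0 0 0;0 0 0 0 0 0 0.4;0 0 0 0 0 0 0.6;0 0 0 0 0 0 0.7;0 0 0 0 0 0 0.8;0 0 0 0 0 0 1;0 0 0 0 0 0 1",
  "squeeze": 60
}}

```text
clock: 25.55
eef_pos: [436.5, -214.5, 103.4]
tcp_rot: [-1.577, -0.012, 0.035]
contact_force: [0.0, -0.3, -3.9]
opening: 0.216
```

Request:
{"name": "apply_moves", "arguments": {
  "plan": "0 -1 0 0 0 0 1;0 -2 0 0 0 0 1;0 -3 0 0 0 0 1;0 -3 0 0 0 0 1;0 0 0 0 7.7 0 1;0 0 0 0 7.7 0 1;0 0 0 0 7.7 0 1;0 0 0 0 7.7 0 1;0 0 0 0 7.7 0 1;0 0 0 0 7.7 0 1;0 0 0 0 7.7 0 1;0 0 0 0 7.7 0 1;0 0 0 0 7.7 0 1;0 0 0 0 7.7 0 1;0 0 0 0 7.7 0 1;0 0 0 0 0 0 1"
}}

```text
clock: 27.15
eef_pos: [428.0, -211.6, 201.2]
tcp_rot: [-1.569, -0.003, -1.504]
contact_force: [0.1, 0.2, -5.8]
opening: 0.219
```

```bash
python3 -c "
from h import *
# gauge centre = TCP -6 along tool x; desired gauge centre (507,2)
t=-1.443
go(507+6*np.cos(t),2+6*np.sin(t),150,t)"
```

```text
shift cm [-20.2    5.07   9.35] turn [-0.1 -3.5  0.2] | at [ 428.  -211.6  201.2] yaw [-1.569 -0.003 -1.504] F [ 0.1  0.2 -5.8] op 0.219 t 27.15
```

Request:
{"name": "apply_moves", "arguments": {
  "plan": "-3.4 0 1.5 0 -3.5 0 1;-3.4 0 1.5 0 0 0 1;-3.4 0 1.5 0 0 0 1;-3.4 0 1.5 0 0 0 1;-3.4 0 1.5 0 0 0 1;-3.2 0.5 1.5 0 0 0 1;0 1 0 0 0 0 1;0 0 0 0 0 0 1"
}}

```text
clock: 27.95
eef_pos: [491.9, 7.0, 187.1]
tcp_rot: [-1.57, -0.004, -1.408]
contact_force: [-1.3, -0.1, -5.0]
opening: 0.216
```

```bash
python3 -c "
from h import *
t=-1.443
go(507+6*np.cos(t),2+6*np.sin(t),125,t)"
```

```text
shift cm [1.31 6.21 1.38] turn [-0.1  2.   0.2] | at [491.9   7.  187.1] yaw [-1.57  -0.004 -1.408] F [-1.3 -0.1 -5. ] op 0.216 t 27.95
```

Request:
{"name": "apply_moves", "arguments": {
  "plan": "1.3 0 1.4 0 2 0 1;0 2 0 0 0 0 1;0 2 0 0 0 0 1;0 1.2 0 0 0 0 1;0 0 0 0 0 0 1"
}}

```text
clock: 28.45
eef_pos: [510.7, -9.2, 135.8]
tcp_rot: [-1.568, -0.006, -1.442]
contact_force: [0.1, -0.2, -5.4]
opening: 0.222
```

```bash
python3 -c "
from h import *
t=-1.443
go(507+6*np.cos(t),2+6*np.sin(t),115,t)"
```

```text
shift cm [-0.57  2.07 -0.23] turn [-0.2  0.1  0.4] | at [510.7  -9.2 135.8] yaw [-1.568 -0.006 -1.442] F [ 0.1 -0.2 -5.4] op 0.222 t 28.45
```

Request:
{"name": "apply_moves", "arguments": {
  "plan": "-0.6 0 -0.2 0 0 0.3 1;0 0.8 0 0 0 0 1;0 0.6 0 0 0 0 1;0 0 0 0 0 0 1"
}}

```text
clock: 28.85
eef_pos: [509.1, -4.1, 122.8]
tcp_rot: [-1.565, -0.001, -1.442]
contact_force: [-1.6, 0.7, -4.9]
opening: 0.218
```

Request:
{"name": "apply_moves", "arguments": {
  "plan": "0 0.3 0 0 0 0 1;0 0.2 0 0 0 0 1;0 0 0 0 0 0 1"
}}

```text
clock: 29.15
eef_pos: [509.5, -4.0, 117.8]
tcp_rot: [-1.564, -0.001, -1.442]
contact_force: [0.1, 0.0, -5.1]
opening: 0.22
```

Request:
{"name": "apply_moves", "arguments": {
  "plan": "0 0.2 -0.1 0 0 0 1;0 0.2 0 0 0 0 1;0 0 0 0 0 0 1"
}}

```text
clock: 29.45
eef_pos: [508.6, -4.0, 113.7]
tcp_rot: [-1.564, -0.001, -1.442]
contact_force: [-0.3, -0.2, -5.5]
opening: 0.214
```

Request:
{"name": "apply_moves", "arguments": {
  "plan": "0 0.2 0 0 0 0 1;0 0 0 0 0 0 1"
}}

```text
clock: 29.65
eef_pos: [509.2, -4.1, 113.3]
tcp_rot: [-1.563, -0.001, -1.441]
contact_force: [-0.5, -0.2, -3.9]
opening: 0.222
```

Request:
{"name": "apply_moves", "arguments": {
  "plan": "0 0 0 0 0 0 0.6;0 0 0 0 0 0 0.3;0 0 0 0 0 0 0;0 0 0 0 0 0 0;0 -3 0 0 0 0 0;0 -4 0 0 0 0 0;0 -4 0 0 0 0 0;0 0 0 0 0 0 0.5;0 0 0 0 0 0 1;0 0 0 0 0 0 1;0 0 0 0 0 0 1;0 0 0 0 0 0 1"
}}

```text
clock: 30.85
eef_pos: [508.6, -4.0, 225.3]
tcp_rot: [-1.563, -0.001, -1.442]
contact_force: [1.2, 0.8, 0.2]
opening: 0.145
```

```bash
python3 - <<'E'
from ov import *
go(503.6,37.5,210,-1.443)
G=(508.4,1.8,.134)
pts=[(P(G,0,0,158),(255,0,255)),(P(G,0,36,184),(255,255,0))]+[(P(G,x,y,100),(0,0,255)) for x in(-22,22) for y in(-82,82)]
ov("m10",pts,(280,190,380,310),(270,180,370,300),4,4)
E
```

```text
shift cm [-4.18  1.52  0.02] turn [-0.5  0.1  0.1] | at [508.6  -4.  225.3] yaw [-1.563e+00 -1.000e-03 -1.442e+00] F [1.2 0.8 0.2] op 0.145 t 30.85
```

View pics/m10.png

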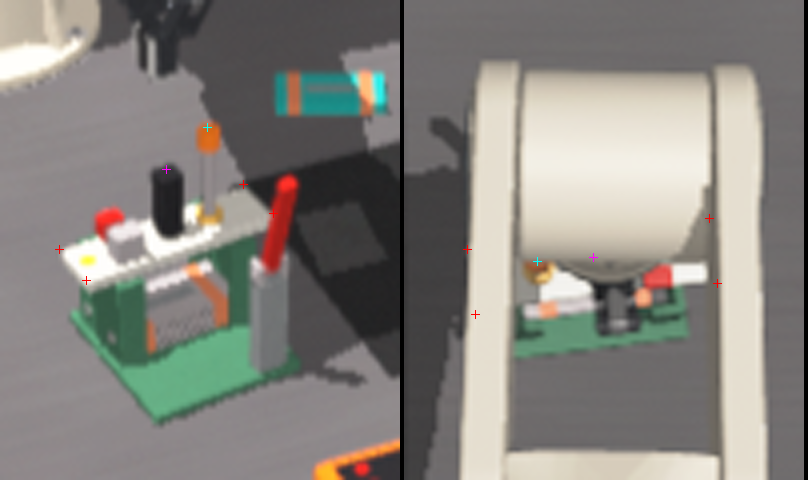

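The gauge sits across the rim as predicted, with the knob at (208,128) in the scene crop. I move above the knob and push.

Request:
{"name": "apply_moves", "arguments": {
  "plan": "-2.1 0 0 0 0 0 1;-2.1 0 0 0 0 0 1;0 2 0 0 0 0 1;0 2 0 0 0 0 1;0 0 0 0 0 0 1"
}}

```text
clock: 31.45
eef_pos: [502.9, 39.0, 182.6]
tcp_rot: [-1.565, -0.001, -1.442]
contact_force: [1.0, -0.3, 0.6]
opening: -0.002
```

```bash
python3 -c "
from h import *
go(503.6,37.5,170,-1.443)"
```

```text
shift cm [0.16 1.26 0.04] turn [-0.3  0.   0.1] | at [502.9  39.  182.6] yaw [-1.565e+00 -1.000e-03 -1.442e+00] F [ 1.  -0.3  0.6] op -0.002 t 31.45
```

Request:
{"name": "apply_moves", "arguments": {
  "plan": "0.1 1 0 0 0 0 1;0 0.5 0 0 0 0 1;0 0.5 0 0 0 0 1"
}}

```text
clock: 31.75
eef_pos: [504.1, 37.7, 162.6]
tcp_rot: [-1.564, -0.001, -1.443]
contact_force: [-0.5, 0.1, 0.7]
opening: -0.002
```

Request:
{"name": "apply_moves", "arguments": {
  "plan": "0 0.5 0 0 0 0 1;0 0.5 0 0 0 0 1"
}}

```text
clock: 31.95
eef_pos: [504.4, 37.6, 152.4]
tcp_rot: [-1.563, -0.001, -1.443]
contact_force: [-0.8, 0.3, 2.2]
opening: -0.003
```

Request:
{"name": "apply_moves", "arguments": {
  "plan": "0 0.5 0 0 0 0 1;0 0.5 0 0 0 0 1"
}}

```text
clock: 32.15
eef_pos: [504.4, 37.6, 141.9]
tcp_rot: [-1.563, -0.001, -1.443]
contact_force: [-1.3, 1.0, 1.7]
opening: 0.001
```

Request:
{"name": "apply_moves", "arguments": {
  "plan": "0 0.5 0 0 0 0 1;0 0.5 0 0 0 0 1;0 0.5 0 0 0 0 1"
}}

```text
clock: 32.45
eef_pos: [504.4, 37.6, 125.6]
tcp_rot: [-1.563, -0.001, -1.443]
contact_force: [-2.0, 1.1, 2.5]
opening: 0.006
```

Request:
{"name": "apply_moves", "arguments": {
  "plan": "0 0.5 0 0 0 0 1;0 0.5 0 0 0 0 1"
}}

```text
clock: 32.65
eef_pos: [504.3, 37.6, 114.7]
tcp_rot: [-1.564, -0.001, -1.443]
contact_force: [-1.6, 1.1, 1.0]
opening: 0.0
```

Request:
{"name": "apply_moves", "arguments": {
  "plan": "0 0.3 0 0 0 0 1;0 0.2 0 0 0 0 1"
}}

```text
clock: 32.85
eef_pos: [504.3, 37.6, 108.7]
tcp_rot: [-1.564, -0.001, -1.443]
contact_force: [-1.7, 0.1, 0.1]
opening: -0.002
```

Request:
{"name": "apply_moves", "arguments": {
  "plan": "0 0.2 0 0 0 0 1;0 0.2 0 0 0 0 1"
}}

```text
clock: 33.05
eef_pos: [506.3, 37.8, 106.4]
tcp_rot: [-1.56, -0.001, -1.443]
contact_force: [-4.1, 0.4, 34.0]
opening: -0.001
```

Hard contact at rep z 106.4 is what I expected for a depth of about 54 mm. I retreat, then squeeze the lock.

Request:
{"name": "apply_moves", "arguments": {
  "plan": "0 -2 0 0 0 0 1;0 -4 0 0 0 0 1;0 -3 0 0 0 0 1;0 0 0 0 0 0 0;2.0 0 0 0 0 0 0;4 0 0 0 0 0 0;1.5 0 0 0 0 0 0;0 0 0 0 0 0 0"
}}

```text
clock: 33.85
eef_pos: [517.8, -38.6, 199.7]
tcp_rot: [-1.554, -0.002, -1.441]
contact_force: [0.6, -0.1, -0.1]
opening: 0.854
```

```bash
python3 -c "
from h import *
go(514,-39.8,80,-1.441)"
```

```text
shift cm [ 0.04 11.96 -0.59] turn [-1.   0.   0.1] | at [517.8 -38.6 199.7] yaw [-1.554 -0.002 -1.441] F [ 0.6 -0.1 -0.1] op 0.854 t 33.85
```

Request:
{"name": "apply_moves", "arguments": {
  "plan": "0 3 -0.6 -1 0 0 0;0 3 0 0 0 0 0;0 3 0 0 0 0 0;0 1.5 0 0 0 0 0;0 0 0 0 0 0 0"
}}

```text
clock: 34.35
eef_pos: [512.4, -37.5, 89.8]
tcp_rot: [-1.57, -0.002, -1.443]
contact_force: [-0.2, 0.1, -0.1]
opening: 0.998
```

```bash
python3 -c "
from h import *
go(514,-39.8,80,-1.441)"
```

```text
shift cm [0.24 0.98 0.13] turn [-0.  -0.1  0.1] | at [512.4 -37.5  89.8] yaw [-1.57  -0.002 -1.443] F [-0.2  0.1 -0.1] op 0.998 t 34.35
```

Request:
{"name": "apply_moves", "arguments": {
  "plan": "0.2 0.6 0.1 0 0 0 0;0 0.4 0 0 0 0 0;0 0 0 0 0 0 0.4;0 0 0 0 0 0 0.45;0 0 0 0 0 0 0.5;0 0 0 0 0 0 0.6;0 0 0 0 0 0 0.7;0 0 0 0 0 0 0.7",
  "squeeze": 40
}}

```text
clock: 35.15
eef_pos: [516.5, -38.7, 82.7]
tcp_rot: [-1.564, -0.003, -1.442]
contact_force: [-0.6, -0.5, -2.7]
opening: 0.37
```

Opening 0.37 matches the 34 mm locked width (42 mm unlocked would read about 0.475). I squeeze a little longer and then release.

Request:
{"name": "apply_moves", "arguments": {
  "plan": "0 0 0 0 0 0 1;0 0 0 0 0 0 1;0 0 0 0 0 0 1",
  "squeeze": 50
}}

```text
clock: 35.45
eef_pos: [516.4, -38.8, 82.7]
tcp_rot: [-1.564, -0.003, -1.441]
contact_force: [0.6, 0.5, 1.8]
opening: 0.36
```

Request:
{"name": "apply_moves", "arguments": {
  "plan": "0 0 0 0 0 0 0.4;0 0 0 0 0 0 0.2;0 0 0 0 0 0 0;0 0 0 0 0 0 0;0 -3 0 0 0 0 0;0 -4 0 0 0 0 0;0 -3 0 0 0 0 0;0 0 0 0 0 0 0"
}}

```text
clock: 36.25
eef_pos: [514.6, -38.3, 184.6]
tcp_rot: [-1.568, -0.002, -1.442]
contact_force: [-0.1, -0.7, -0.1]
opening: 0.996
```

```bash
python3 -c "
from h import *
go(508.4,1.8,165,-1.441)"
```

```text
shift cm [-4.06  1.96 -0.1 ] turn [-0.2 -0.1  0.1] | at [514.6 -38.3 184.6] yaw [-1.568 -0.002 -1.442] F [-0.1 -0.7 -0.1] op 0.996 t 36.25
```

Request:
{"name": "apply_moves", "arguments": {
  "plan": "-2 0 -0.1 0 0 0 0;-2 0 0 0 0 0 0;0 2 0 0 0 0 0;0 2 0 0 0 0 0;0 1.5 0 0 0 0 0;0 0 0 0 0 0 0"
}}

```text
clock: 36.85
eef_pos: [508.4, 2.6, 127.1]
tcp_rot: [-1.566, -0.002, -1.443]
contact_force: [0.1, 0.0, 0.3]
opening: 1.001
```

```bash
python3 -c "
from h import *
go(508.4,1.8,113,-1.441)"
```

```text
shift cm [ 0.08  1.41 -0.02] turn [-0.3 -0.1  0.1] | at [508.4   2.6 127.1] yaw [-1.566 -0.002 -1.443] F [0.1 0.  0.3] op 1.001 t 36.85
```

Request:
{"name": "apply_moves", "arguments": {
  "plan": "0 1 0 -0.3 0 0 0;0 0.4 0 0 0 0 0;0 0 0 0 0 0 0.4;0 0 0 0 0 0 0.6;0 0 0 0 0 0 0.7;0 0 0 0 0 0 0.8;0 0 0 0 0 0 1;0 0 0 0 0 0 1;0 0 0 0 0 0 1",
  "squeeze": 70
}}

```text
clock: 37.75
eef_pos: [509.8, 2.4, 113.6]
tcp_rot: [-1.569, -0.003, -1.443]
contact_force: [1.4, -0.1, -2.8]
opening: 0.218
```

Request:
{"name": "apply_moves", "arguments": {
  "plan": "0 -1 0 0 0 0 1;0 -2 0 0 0 0 1;0 -3 0 0 0 0 1;0 -3 0 0 0 0 1;0 -1 0 0 0 0 1;0 0 0 0 0 0 1"
}}

```text
clock: 38.35
eef_pos: [505.8, 2.6, 216.2]
tcp_rot: [-1.577, -0.002, -1.444]
contact_force: [-0.3, 0.6, -7.1]
opening: 0.213
```

```bash
python3 -c "
from h import *
go(430.4,-211,200,-1.441)"
```

```text
shift cm [ 20.22   1.72 -10.18] turn [ 0.4 -0.1  0.1] | at [505.8   2.6 216.2] yaw [-1.577 -0.002 -1.444] F [-0.3  0.6 -7.1] op 0.213 t 38.35
```

Request:
{"name": "apply_moves", "arguments": {
  "plan": "3.3 0 -1.7 0 0 0 1;3.3 0 -1.7 0 0 0 1;3.3 0 -1.7 0 0 0 1;3.3 0 -1.7 0 0 0 1;3.3 0 -1.7 0 0 0 1;3.3 0 -1.7 0 0 0 1;0 0 0 0 -7.7 0 1;0 0 0 0 -7.7 0 1;0 0 0 0 -7.7 0 1;0 0 0 0 -7.7 0 1;0 0 0 0 -7.7 0 1;0 0 0 0 -7.7 0 1;0 0 0 0 -7.7 0 1;0 0 0 0 -7.7 0 1;0 0 0 0 -7.7 0 1;0 0 0 0 -7.7 0 1;0 0 0 0 -7.5 0 1;0 0 0 0 0 0 1"
}}

```text
clock: 40.15
eef_pos: [410.5, -208.2, 189.3]
tcp_rot: [-1.553, 0.04, 0.092]
contact_force: [0.2, 1.0, -5.0]
opening: 0.216
```

```bash
python3 -c "
from h import *
go(430.4,-211,180,.035)"
```

```text
shift cm [ 2.    0.85 -0.47] turn [-1.   3.2 -2.3] | at [ 410.5 -208.2  189.3] yaw [-1.553  0.04   0.092] F [ 0.2  1.  -5. ] op 0.216 t 40.15
```

Request:
{"name": "apply_moves", "arguments": {
  "plan": "1 0 -0.2 -1 3.2 -2.3 1;1 0 -0.2 0 0 0 1;0 1 0 0 0 0 1;0 1 0 0 0 0 1;0 0 0 0 0 0 1"
}}

```text
clock: 40.65
eef_pos: [429.1, -210.1, 163.5]
tcp_rot: [-1.569, 0.007, 0.025]
contact_force: [-0.3, -0.1, -4.7]
opening: 0.216
```

```bash
python3 -c "
from h import *
go(430.4,-211,110,.035)"
```

```text
shift cm [ 0.17  5.35 -0.11] turn [-0.1 -0.6 -0.4] | at [ 429.1 -210.1  163.5] yaw [-1.569  0.007  0.025] F [-0.3 -0.1 -4.7] op 0.216 t 40.65
```

Request:
{"name": "apply_moves", "arguments": {
  "plan": "0.2 1 -0.1 0 -0.6 -0.4 1;0 1.5 0 0 0 0 1;0 1.5 0 0 0 0 1;0 1 0 0 0 0 1;0 0 0 0 0 0 1"
}}

```text
clock: 41.15
eef_pos: [430.5, -211.0, 109.3]
tcp_rot: [-1.568, 0.001, 0.038]
contact_force: [-1.0, 0.9, -5.0]
opening: 0.216
```

```bash
python3 -c "
from h import *
go(430.4,-211,104,.035)"
```

```text
shift cm [-0.01  0.53 -0.  ] turn [-0.2  0.2 -0. ] | at [ 430.5 -211.   109.3] yaw [-1.568e+00  1.000e-03  3.800e-02] F [-1.   0.9 -5. ] op 0.216 t 41.15
```

Request:
{"name": "apply_moves", "arguments": {
  "plan": "0 0.3 0 0 0 0 1;0 0.2 0 0 0 0 1;0 0 0 0 0 0 1"
}}

```text
clock: 41.45
eef_pos: [431.1, -211.3, 104.5]
tcp_rot: [-1.568, -0.0, 0.038]
contact_force: [0.2, 0.6, -5.2]
opening: 0.214
```

Request:
{"name": "apply_moves", "arguments": {
  "plan": "0 0.2 0 0 0 0 1;0 0 0 0 0 0 1"
}}

```text
clock: 41.65
eef_pos: [431.9, -211.6, 104.1]
tcp_rot: [-1.569, -0.002, 0.038]
contact_force: [-1.1, -0.8, -5.3]
opening: 0.217
```

Request:
{"name": "apply_moves", "arguments": {
  "plan": "0 0.2 0 0 0 0 1;0 0 0 0 0 0 1"
}}

```text
clock: 41.85
eef_pos: [432.6, -211.9, 104.0]
tcp_rot: [-1.57, -0.004, 0.038]
contact_force: [-0.2, 0.9, -4.2]
opening: 0.214
```

Request:
{"name": "apply_moves", "arguments": {
  "plan": "0 0 0 0 0 0 0.6;0 0 0 0 0 0 0.3;0 0 0 0 0 0 0;0 0 0 0 0 0 0;0 -3 0 0 0 0 0;0 -4 0 0 0 0 0;0 -4 0 0 0 0 0;0 0 0 0 0 0 0"
}}

```text
clock: 42.65
eef_pos: [433.1, -212.5, 217.7]
tcp_rot: [-1.57, -0.005, 0.038]
contact_force: [-0.2, 0.6, 0.4]
opening: 1.003
```

```bash
python3 - <<'E'
from ov import *
go(626,-257,150,-1.624)
ov("m11",[(P((430.4,-211,1.61),x,y,90),(0,0,255)) for x in(-22,22) for y in(-82,82)],(225,190,310,310),(350,200,420,320),4,4)
E
```

```text
shift cm [19.08  6.86 -5.19] turn [-0.2 95.2  0.2] | at [ 433.1 -212.5  217.7] yaw [-1.57  -0.005  0.038] F [-0.2  0.6  0.4] op 1.003 t 42.65
```

Request:
{"name": "apply_moves", "arguments": {
  "plan": "4 0 -0.8 0 -5.2 0 0;4 1 -0.8 0 0 0 0;4 2 -0.8 0 0 0 0;4 3 -0.8 0 0 0 0;3.2 4 -0.8 0 0 0 0;0 0 0 0 0 0 0"
}}

```text
clock: 43.35
eef_pos: [622.3, -227.2, 102.6]
tcp_rot: [-1.562, 0.011, 0.132]
contact_force: [0.2, -0.0, -1.3]
opening: 0.998
```

```bash
python3 -c "
from h import *
go(626,-257,60,-.053)"
```

```text
shift cm [ 0.02  4.23 -3.04] turn [-0.4 10.6 -0.6] | at [ 622.3 -227.2  102.6] yaw [-1.562  0.011  0.132] F [ 0.2 -0.  -1.3] op 0.998 t 43.35
```

Turn sign: positive tool-y reduces yaw.

Request:
{"name": "apply_moves", "arguments": {
  "plan": "0 0 -1.5 -0.4 5.3 -0.6 0;0 0 -1.5 0 5.3 0 0;0 2 0 0 0 0 0;0 2 0 0 0 0 0;0 0 0 0 0 0 0"
}}

```text
clock: 43.85
eef_pos: [618.3, -255.5, 53.2]
tcp_rot: [-1.566, 0.014, -0.06]
contact_force: [0.6, -1.1, -0.5]
opening: 0.997
```

```bash
python3 -c "
from h import *
go(626,-257,-8,-.053)"
```

```text
shift cm [ 0.86  6.11 -0.13] turn [-0.3 -0.4 -0.8] | at [ 618.3 -255.5   53.2] yaw [-1.566  0.014 -0.06 ] F [ 0.6 -1.1 -0.5] op 0.997 t 43.85
```

Request:
{"name": "apply_moves", "arguments": {
  "plan": "0.9 1 -0.1 -0.3 -0.4 -0.8 0;0 2 0 0 0 0 0;0 2 0 0 0 0 0;0 0.8 0 0 0 0 0;0 0 0 0 0 0 0"
}}

```text
clock: 44.35
eef_pos: [629.1, -257.4, -5.1]
tcp_rot: [-1.573, -0.006, -0.051]
contact_force: [0.2, 0.4, 0.2]
opening: 1.003
```

```bash
python3 -c "
from h import *
go(626,-257,-8,-.053)"
```

```text
shift cm [-0.31  0.29  0.02] turn [0.1 0.1 0.3] | at [ 629.1 -257.4   -5.1] yaw [-1.573 -0.006 -0.051] F [0.2 0.4 0.2] op 1.003 t 44.35
```

Request:
{"name": "apply_moves", "arguments": {
  "plan": "-0.3 0.2 0 0 0 0.3 0;0 0 0 0 0 0 0.4;0 0 0 0 0 0 0.6;0 0 0 0 0 0 0.7;0 0 0 0 0 0 0.8;0 0 0 0 0 0 1;0 0 0 0 0 0 1;0 0 0 0 0 0 1",
  "squeeze": 60
}}

```text
clock: 45.15
eef_pos: [628.3, -257.9, -3.1]
tcp_rot: [-1.574, -0.005, -0.051]
contact_force: [1.4, 0.5, -0.4]
opening: 0.237
```

Request:
{"name": "apply_moves", "arguments": {
  "plan": "0 -1 0 0 0 0 1;0 -2 0 0 0 0 1;0 -4 0 0 0 0 1;0 -4 0 0 0 0 1;0 -4 0 0 0 0 1;0 -4 0 0 0 0 1;0 0 0 0 0 0 1"
}}

```text
clock: 45.85
eef_pos: [625.2, -256.5, 194.4]
tcp_rot: [-1.573, 0.0, -0.051]
contact_force: [-0.0, -0.9, -1.6]
opening: 0.238
```

```bash
python3 -c "
from h import *
go(507,2,180,.129)"
```

```text
shift cm [-13.12   1.4   25.22] turn [  0.1 -10.3  -0. ] | at [ 625.2 -256.5  194.4] yaw [-1.573  0.    -0.051] F [-0.  -0.9 -1.6] op 0.238 t 45.85
```

```bash
python3 - <<'E'
from ov import *
im=cv2.imread("pics/t0_full.png")
k=6;c=cv2.resize(im[200:285,280:350],None,fx=k,fy=k,interpolation=cv2.INTER_CUBIC)
h=cv2.cvtColor(c,cv2.COLOR_BGR2HSV)
m=cv2.inRange(h,(60,70,40),(90,255,255))
m=cv2.morphologyEx(m,cv2.MORPH_OPEN,np.ones((5,5)))
cn=max(cv2.findContours(m,0,2)[0],key=cv2.contourArea)
b=cv2.boxPoints(cv2.minAreaRect(cn))
print(b)
w=np.array([px2w("top",(u+.5)/k-.5+280,(v+.5)/k-.5+200,10) for u,v in b])[:,:2]
print(w.round(1),np.linalg.norm(w-np.roll(w,1,0),axis=1).round(1))
ctr=w.mean(0);o=w[np.argsort(-w[:,0])]
e=(o[:2].mean(0)-o[2:].mean(0));a=np.arctan2(e[1],e[0]);print("yaw",a,"jig origin",ctr-25*np.array([np.cos(a),np.sin(a)]))
E
```

```text
[[ 59.32395  119.17287 ]
 [328.9982    86.48506 ]
 [365.18283  385.00818 ]
 [ 95.508575 417.69598 ]]
[[592.9  79. ]
 [609.5 -49.6]
 [467.  -67. ]
 [450.7  60.3]] [143.5 129.7 143.6 128.3]
yaw 0.12624140533496667 jig origin [505.20328409   2.53667443]
```

Request:
{"name": "apply_moves", "arguments": {
  "plan": "-2 0 3.6 0 0 0 1;-2 0 3.6 0 0 0 1;-2 0 3.6 0 0 0 1;-2 0 3.6 0 0 0 1;-2 0 3.6 0 0 0 1;-2 0 3.6 0 0 0 1;-1.3 0 3.6 0 0 0 1;0 0 0 0 -5 0 1;0 0 0 0 -5 0 1;0 0 0 0 0 0 1"
}}

```text
clock: 46.85
eef_pos: [495.9, 10.8, 192.6]
tcp_rot: [-1.573, 0.002, 0.128]
contact_force: [0.4, 0.2, -1.2]
opening: 0.242
```

```bash
python3 -c "
from h import *
go(508.4,2.6,110,.128)"
```

```text
shift cm [ 1.15  8.26 -0.95] turn [ 0.2 -0.  -0.1] | at [495.9  10.8 192.6] yaw [-1.573  0.002  0.128] F [ 0.4  0.2 -1.2] op 0.242 t 46.85
```

Request:
{"name": "apply_moves", "arguments": {
  "plan": "1.1 1 -1 0 0 0 1;0 2.5 0 0 0 0 1;0 2.5 0 0 0 0 1;0 2 0 0 0 0 1;0 0 0 0 0 0 1"
}}

```text
clock: 47.35
eef_pos: [508.5, 0.6, 110.5]
tcp_rot: [-1.574, 0.001, 0.114]
contact_force: [-0.4, 0.1, -1.9]
opening: 0.242
```

```bash
python3 -c "
from h import *
go(508.4,2.6,86,.128)"
```

```text
shift cm [0.01 2.45 0.21] turn [ 0.2 -0.8 -0. ] | at [508.5   0.6 110.5] yaw [-1.574e+00  1.000e-03  1.140e-01] F [-0.4  0.1 -1.9] op 0.242 t 47.35
```

Request:
{"name": "apply_moves", "arguments": {
  "plan": "0 0.8 0.2 0 -0.8 0 1;0 0.8 0 0 0 0 1;0 0.5 0 0 0 0 1;0 0 0 0 0 0 1"
}}

```text
clock: 47.75
eef_pos: [509.5, 2.2, 89.9]
tcp_rot: [-1.574, -0.002, 0.125]
contact_force: [0.0, 0.1, -2.2]
opening: 0.242
```

```bash
python3 -c "
from h import *
go(508.4,2.6,86,.128)"
```

```text
shift cm [-0.11  0.39  0.05] turn [ 0.2 -0.2  0.1] | at [509.5   2.2  89.9] yaw [-1.574 -0.002  0.125] F [ 0.   0.1 -2.2] op 0.242 t 47.75
```

Request:
{"name": "apply_moves", "arguments": {
  "plan": "-0.1 0.3 0 0 -0.2 0 1;-0.1 0.2 0 0 0 0 1;0 0 0 0 0 0 1"
}}

```text
clock: 48.05
eef_pos: [508.2, 2.0, 85.4]
tcp_rot: [-1.574, -0.003, 0.128]
contact_force: [-0.3, 0.6, -2.2]
opening: 0.239
```

Request:
{"name": "apply_moves", "arguments": {
  "plan": "-0.1 0.2 0 0 0 0 1;0 0 0 0 0 0 1"
}}

```text
clock: 48.25
eef_pos: [508.6, 1.9, 85.2]
tcp_rot: [-1.575, -0.006, 0.128]
contact_force: [0.5, 0.8, -2.0]
opening: 0.237
```

Request:
{"name": "apply_moves", "arguments": {
  "plan": "0 0 0 0 0 0 0.6;0 0 0 0 0 0 0.3;0 0 0 0 0 0 0;0 0 0 0 0 0 0;0 -3 0 0 0 0 0;0 -4 0 0 0 0 0;0 -4 0 0 0 0 0;0 -3 0 0 0 0 1;0 0 0 0 0 0 1;0 0 0 0 0 0 1;0 0 0 0 0 0 1;0 0 0 0 0 0 1"
}}

```text
clock: 49.45
eef_pos: [506.2, 2.3, 228.2]
tcp_rot: [-1.574, -0.003, 0.128]
contact_force: [0.6, -0.3, -1.3]
opening: 0.144
```

```bash
python3 -c "
from h import *
go(635,59,215,.128)"
```

```text
shift cm [13.5   1.34  3.98] turn [0.2 0.  0.2] | at [506.2   2.3 228.2] yaw [-1.574 -0.003  0.128] F [ 0.6 -0.3 -1.3] op 0.144 t 49.45
```

Request:
{"name": "apply_moves", "arguments": {
  "plan": "3.4 0 1 0 0 0 1;3.4 0 1 0 0 0 1;3.4 0 1 0 0 0 1;3.4 0 1 0 0 0 1;0 0 0 0 0 0 1"
}}

```text
clock: 49.95
eef_pos: [636.4, 60.7, 220.5]
tcp_rot: [-1.574, 0.008, 0.127]
contact_force: [0.1, -0.5, 0.1]
opening: 0.005
```

```bash
python3 - <<'E'
from ov import *
go(635,59,160,.128)
im=r.grab_frame("top");cv2.imwrite("pics/t12.png",im);sc=r.grab_frame("scene");cv2.imwrite("pics/s12.png",sc)
# lid outline by colour, seen from both cameras
for n,i,z in(("top",im,96),):
    k=6;c=cv2.resize(i[190:290,270:360],None,fx=k,fy=k,interpolation=cv2.INTER_CUBIC);h=cv2.cvtColor(c,cv2.COLOR_BGR2HSV)
    m=cv2.inRange(h,(20,120,80),(35,255,255));print("yellow area",m.sum()/255/k/k)
    if m.sum():
        cn=max(cv2.findContours(m,0,2)[0],key=cv2.contourArea);b=cv2.boxPoints(cv2.minAreaRect(cn))
        w=np.array([px2w(n,(u+.5)/k-.5+270,(v+.5)/k-.5+190,z) for u,v in b])[:,:2];print(w.round(1),w.mean(0))
i=sc;k=8;c=cv2.resize(i[195:300,280:370],None,fx=k,fy=k,interpolation=cv2.INTER_CUBIC);h=cv2.cvtColor(c,cv2.COLOR_BGR2HSV)
m=cv2.inRange(h,(20,120,80),(35,255,255));cn=max(cv2.findContours(m,0,2)[0],key=cv2.contourArea)
q=cv2.approxPolyDP(cv2.convexHull(cn),8,True)[:,0];print([px2w("scene",(u+.5)/k-.5+280-1,(v+.5)/k-.5+195+1,96)[:2].round(1).tolist() for u,v in q])
print("expected",[np.round(P((506,2.3,.126),x,y,96)[:2],1).tolist() for x,y in((39,67),(39,-67),(-39,-67),(-39,67))])
E
```

```text
shift cm [-0.11  6.05 -0.13] turn [ 0.2 -0.1 -0.5] | at [636.4  60.7 220.5] yaw [-1.574  0.008  0.127] F [ 0.1 -0.5  0.1] op 0.005 t 49.95
yellow area 331.80555555555554
[[548.6 -21.2]
 [553.9 -60.7]
 [475.5 -70.6]
 [470.2 -31.3]] [512.04803637 -45.96781274]
[[538.2, 66.8], [547.5, 61.0], [566.7, -65.9], [487.4, -76.2], [478.4, -66.5], [463.4, 55.2]]
expected [[536.3, 73.7], [553.1, -59.3], [475.7, -69.1], [458.9, 63.9]]
```

The lid's visible corners in the top view, (554,-61) and (475.5,-70.6), are within 1.5 mm of a square fit. Now the clamp: I go down behind the upright arm and then sweep over it.

Request:
{"name": "apply_moves", "arguments": {
  "plan": "0 2 -0.1 0 0 -0.5 1;0 2 0 0 0 0 1;0 2 0 0 0 0 1;0 1.4 0 0 0 0 1;0 0 0 0 0 0 1"
}}

```text
clock: 50.55
eef_pos: [626.3, 55.3, 142.3]
tcp_rot: [-1.575, 0.008, 0.125]
contact_force: [0.6, -0.5, 0.7]
opening: -0.003
```

```bash
cat >> ov.py <<'E'
def jt():
    s=r.sense();e=s["eef_pos"];d=e[:2]-[506,2.3];c,q=np.cos(.126),np.sin(.126)
    print("jig x,y",(c*d[0]+q*d[1]).round(1),(-q*d[0]+c*d[1]).round(1),"real z",(e[2]+24).round(1),"F",s["contact_force"].round(1),"rot",s["tcp_rot"].round(3))
E
python3 -c "
from ov import *
jt()"
```

```text
jig x,y 126.0 37.5 real z 166.3 F [ 0.6 -0.5  0.7] rot [-1.575  0.008  0.125]
```

Request:
{"name": "apply_moves", "arguments": {
  "plan": "-1 0 0.1 0 0 0 1;-1 0 0.1 0 0 0 1;-1 0 0 0 0 0 1;-1 0 0 0 0 0 1;-1 0 0 0 0 0 1"
}}

```text
clock: 51.05
eef_pos: [575.1, 50.5, 146.0]
tcp_rot: [-1.575, 0.001, 0.125]
contact_force: [1.5, 0.8, -0.3]
opening: 0.001
```

```bash
python3 -c "
from ov import *
jt()"
```

```text
jig x,y 74.6 39.2 real z 170.0 F [ 1.5  0.8 -0.3] rot [-1.575e+00  1.000e-03  1.250e-01]
```

Request:
{"name": "apply_moves", "arguments": {
  "plan": "-1 0.4 0 0 0 0 1;-1 0.8 0 0 0 0 1;-0.8 1 0 0 0 0 1;-0.8 1 0 0 0 0 1;-0.6 1 0 0 0 0 1"
}}

```text
clock: 51.55
eef_pos: [529.9, 44.8, 103.0]
tcp_rot: [-1.575, -0.002, 0.125]
contact_force: [2.5, -0.1, 1.5]
opening: 0.001
```

```bash
python3 -c "
from ov import *
jt()"
```

```text
jig x,y 29.0 39.1 real z 127.0 F [ 2.5 -0.1  1.5] rot [-1.575 -0.002  0.125]
```

Contact is steady. I press it down to the stop.

Request:
{"name": "apply_moves", "arguments": {
  "plan": "-0.4 0.6 0 0 0 0 1;-0.3 0.5 0 0 0 0 1;0 0.4 0 0 0 0 1"
}}

```text
clock: 51.85
eef_pos: [520.1, 43.5, 84.8]
tcp_rot: [-1.575, 0.002, 0.125]
contact_force: [-6.8, 0.3, 40.6]
opening: -0.003
```

Request:
{"name": "apply_moves", "arguments": {
  "plan": "0 0.2 0 0 0 0 1;0 0.2 0 0 0 0 1"
}}

```text
clock: 52.05
eef_pos: [520.3, 43.5, 84.9]
tcp_rot: [-1.575, 0.003, 0.125]
contact_force: [-11.9, -0.6, 37.0]
opening: -0.001
```

Request:
{"name": "apply_moves", "arguments": {
  "plan": "0 -2 0 0 0 0 1;0 -4 0 0 0 0 1;0 -4 0 0 0 0 1;0 -4 0 0 0 0 1;0 -3 4 0 0 0 1;0 0 4 0 0 0 1;0 0 4 0 0 0 1;0 0 4 0 0 0 1;0 0 4 0 0 0 1;0 0 4 0 0 0 1;0 0 4 0 0 0 1;0 0 4 0 0 0 1;0 0 0 0 0 0 1"
}}

```text
clock: 53.35
eef_pos: [480.0, 373.0, 258.5]
tcp_rot: [-1.575, 0.007, 0.12]
contact_force: [-0.3, 0.1, 0.4]
opening: -0.004
```

```bash
python3 - <<'E'
from ov import *
L=(506,2.3,.126)
a=[P(L,x,y,96) for x in(-39,39) for y in(-67,67)]+[P((430.4,-211,1.61),x,y,90) for x in(-22,22) for y in(-82,82)]
ov("m13",[(p,(255,0,255)) for p in a],(225,190,365,310),(285,180,415,310),2.9,2.9)
E
```

```text
(no output)
```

View pics/m13.png

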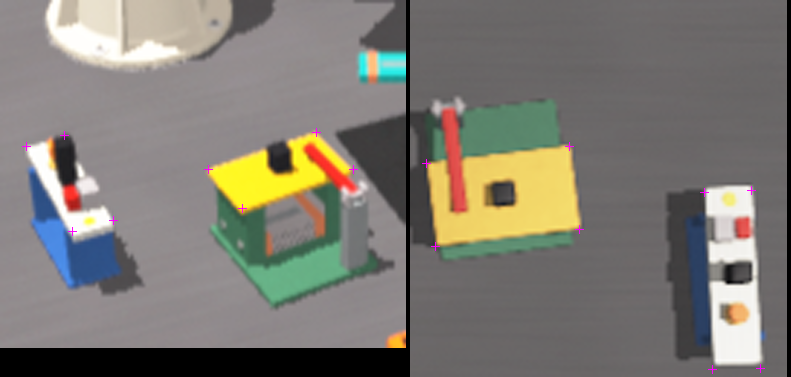

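```bash
python3 -c "
from rig import r
print(r.sign_off())"
```

```text
the job is handed in; nothing more can be done
None
```

I finished every step and handed the job in at about 53 s of the 208 s allowed; `sign_off` returned no verdict.

**What I did:**
1. Two packets lay on the mat, and I stacked both flat in the jig.
2. I stood the gauge across the rim and pushed the rod down until it met the pile firmly (34 N, about 54 mm deep, as two packets should give).
3. I squeezed the lock and put the gauge back across its blue stand.
4. I laid the lid on the rim and swung the clamp down to its stop.

**Last checks that agreed:**
- **Lid:** its visible corners were within about 1.5 mm of a square fit before I closed the clamp, and it still lies squarely in the final picture.
- **Clamp:** it met its stop 108.9 mm above the bench, where 108.5 mm was expected, and shows level over the lid.
- **Lock:** the gripper opening of 0.36–0.37 matches the 34 mm locked width, and the red button no longer sticks out past the beam.
- **Gauge:** it is back at its starting outline on the stand, with the knob low.

**What disagreed or went wrong:**
- **Height reading:** the reported tool height read about 24 mm too low. This cost two failed grasps on the first packet. I then found heights by touch.
- **Scene camera:** it was off from the top camera by about 1–2 pixels, so I relied on the top camera for position.
- **High push forces:** the rod push reached 34 N and the clamp press about 41 N, both on the fingertips. The 40 N limit is stated for the arm and gripper body, so I don't expect these to count, but they were harder than needed.
- **Not looked at closely:** the meter, insulator and hand tools. I never moved the arm near them.

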